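# Lean a rinsed tube-rack plate in the drain stand

## Task

Stand the five-opening tube-rack plate (the middle one in length of the three) up to drain: set one short end down on the drain stand's base, push that foot back towards the robot until it has pressed the sprung strip home against the stop bar, and leave the plate leaning squarely and freely, its foot still pressing the strip in and its top end on the slatted wall. Be gentle: do not bang, drop or jam the plate, and leave the other two plates and the other bench things where they are.

Things in the scene. Friction and masses are not known exactly. Their poses are not given: they have to be found in the camera images.
- plate5_center (a point): Centre of the plate to stand up: a loose grey plastic ladder-like frame, 166 long (x) x 44 wide (y) x 12 thick (z) mm, with a single row of five 26 x 32 mm openings; about 0.08 to 0.15 kg. It lies flat on the bench, so its centre is 6 mm up. Its two ends are alike: either may be the foot. Grip it across the 44 mm width.
- plate5_end_a (a point): Centre of the end face at the -x end of the five-opening plate, 83 mm from its centre (6 mm from either broad face). Axes as the plate's.
- plate5_end_b (a point): Centre of the end face at the +x end of the five-opening plate, 83 mm from its centre. Axes as the plate's.
- plate4_center (a point): Centre of the look-alike with four openings, 134 x 44 x 12 mm, lying flat; not wanted, leave it.
- plate6_center (a point): Centre of the look-alike with six openings, 198 x 44 x 12 mm, lying flat; not wanted, leave it.
- wall_foot (a point): Fixed drain stand: white base 170 (x) x 160 (y) x 10 mm high with an upright wall of seven 10 mm steel slats, 22 mm apart. This point: foot of the wall's front face, mid-width, on the base's top (10 mm above the bench). x points level into the wall (away from the robot), y along it, z up. The wall face is the plane x = 0, 142 mm wide, 175 mm high above the base; the base reaches 135 mm in front of it.
- stop_strip (a joint): Sprung steel strip (120 long, 3 thick, top 16 mm above base) on the wall side of a fixed steel stop bar, 130 x 14 x 16 mm with two 8 mm high knobs on top, lying across the base parallel to the wall. 0 = free, 0.005 m = pressed home towards the robot, against the bar; spring only 0.2 N. Pressed home, its face is 63 to 103 mm from the wall face; where is not told: find it by touch or sight.
- wash_bottle: White wash bottle, 66 mm diameter, 170 mm high, standing; origin at the centre of its underside.
- mixer: Blue vortex mixer, 132 mm diameter, 145 mm high; origin at the centre of its underside.
- tube_rack: Orange tube box with capped tubes, 85 x 150 mm, 100 mm high; origin at the centre of its underside.
Not all that is in view belongs to the job. What is shaped like the part that bears plate5_center but blue or purple is not meant.

How it is judged (in metres and radians):
On the way, in this order (a step that is already met when the one before it is completed fails the run):
1. the five-opening plate is lifted clear of the bench in the fingers (height (world z) of plate5_center above 0.06 m and contact force between the fingers and plate5 above 0.5 N), for 0.2 s.
2. the plate stands on end on the base and its foot has pressed the sprung strip home (over 4 of its 5 mm) (value of joint stop_strip above 0.004 m and ((z of plate5_end_a in the frame of wall_foot below 0.014 m and x of plate5_end_a in the frame of wall_foot below -0.045 m and z of plate5_end_b in the frame of wall_foot above 0.1 m) or (z of plate5_end_b in the frame of wall_foot below 0.014 m and x of plate5_end_b in the frame of wall_foot below -0.045 m and z of plate5_end_a in the frame of wall_foot above 0.1 m))), for 0.1 s.
At the end, for the whole second after the job is handed in: The five-opening plate rests released, leaning: foot on the base (end-face centre under 8 mm up) still pressing the strip in by over 2.5 mm, top end within about 5 mm of the wall, both ends within 35 mm of the stand's middle line; other plates and bench things within 20 mm of their starts (((z of plate5_end_a in the frame of wall_foot below 0.008 m and x of plate5_end_a in the frame of wall_foot below -0.045 m and y of plate5_end_a in the frame of wall_foot between -0.035 and 0.035 m and x of plate5_end_b in the frame of wall_foot between -0.011 and 0 m and z of plate5_end_b in the frame of wall_foot above 0.12 m and y of plate5_end_b in the frame of wall_foot between -0.035 and 0.035 m) or (z of plate5_end_b in the frame of wall_foot below 0.008 m and x of plate5_end_b in the frame of wall_foot below -0.045 m and y of plate5_end_b in the frame of wall_foot between -0.035 and 0.035 m and x of plate5_end_a in the frame of wall_foot between -0.011 and 0 m and z of plate5_end_a in the frame of wall_foot above 0.12 m and y of plate5_end_a in the frame of wall_foot between -0.035 and 0.035 m)) and value of joint stop_strip above 0.0025 m and linear speed of plate5 below 0.01 m/s and angular speed of plate5 below 0.05 rad/s and distance of each of plate4_center, plate6_center, wash_bottle, mixer, tube_rack from where it was at the start of the episode below 0.02 m); the robot touches nothing.
It fails at once if the plate is banged or jammed against the stand (over 40 N) or forced against the stop (over 15 N) (contact force between plate5 and stand above 40 N or contact force between plate5 and stop above 15 N).
It fails at once if another plate or bench thing is shifted by more than 20 mm (distance of any of plate4_center, plate6_center, wash_bottle, mixer, tube_rack from where it was at the start of the episode above 0.02 m).
It also fails if it takes over 64 s, if anything falls off the work surface, if the arm or the gripper's body presses on something with over 40 N, if the wrist force passes 120 N, or if a joint passes its speed limit or range.

## Robot

A 6-joint arm with a two-finger parallel gripper is mounted at the origin on the work surface. World frame = base frame: x ahead of the robot, y to its left, z up, the work surface at z = 0. Lengths are in mm, angles in rad, forces in N, time in s.
With the tool pointing down it reaches from about 350 to 975 mm from the base axis. Payload 7.1 kg.
Tool frame: the origin (TCP) lies at the very end of the fingers, on their centre line; the grasp point (between the pads) lies 19 mm behind it (ctrl.tcp_to_grasp is the distance from the TCP to the grasp point, in mm); z points along the fingers, x is the direction in which the jaws open and shut, and the axes are right-handed (so a half turn about z gives the same grasp; the last joint's range is limited). The gripper opens to 88 mm and grips with 3 to 60 N. Pads are 20 mm wide; open, the fingers measure 115 mm over their backs; the gripper's body (75 mm by 178 mm) begins 61 mm behind the grasp point.
Start: joints at [-1.145, 0.423, 1.63, -0, 1.089, -0.019], TCP at [268.938, -564.16, 187.275] pointing down, gripper open.
Joint ranges: [-3, 3], [-0.9, 2.11], [0.09, 2.58], [-1.31, 4.45], [0.11, 2.69], [-2.54, 2.54]. Speed limits (rad/s): [2.39, 2.39, 3.01, 3.14, 3.14, 3.14].

## Interface

Orientations are given as a rotation vector (axis times angle).
In Python, from workcell import get_obs, viewer, ctrl, masks_of gives the robot as it stands. The module is installed in compiled form; this text tells all that it offers.
- The arm moves only by the shell command python3 -m inch 'ROWS'. ROWS is JSON, a list of rows, each an object of numbers: "tx", "ty", "tz": the shift along the tool's x, y, z in cm; "ax", "ay", "az": the turn, a rotation vector about the tool's x, y, z in degrees; "jaw": the opening, from 0 (shut) to 1 (fully open). In form: [{"tx": .., "ty": .., "tz": .., "ax": .., "ay": .., "az": .., "jaw": ..}, ...]. A call has 1 to 12 rows; each row shifts and turns the commanded pose from where the row before left it, along the tool's axes as they then stand; what a row does not reach is not made up. A row lasts 1/8 s, in which the tool goes at most 62.5 mm and 10.7 degrees, less where a joint would pass 70% of its speed; a pose out of reach is approached as far as the arm can. A call is refused whole if a number of a shift passes 6.25 or a number of a turn 10.7, either way. A call with a gripper value outside its range is refused whole. The fingers move at their own pace and stop on an object; the grip force is fixed at half the most. Time passes only in rows, so rows that do not move let the fingers close. It gives the time, the measured TCP pose, the force and the opening at its end, in the units of the state.
- get_obs(): the state, without advancing time (a new reading comes with each control period).
- viewer.get_image(name): name is "scene" or "top"; returns (picture, depth): 384x512x3 uint8, red, green, blue; 384x512 float32, mm along the optical axis (not along the pixel's ray), 0 where there is no reading.
- viewer.get_calibration(name): a dict with "fx", "fy", "cx", "cy" (pixels), "distortion" ([k1, k2, p1, p2, k3] as OpenCV has them; the pictures are not rectified), "rvec" (rotation vector, rad) and "tvec" (3), from world to camera coordinates, as OpenCV has them. Camera axes: x right, y down, z forward; pixel columns grow to the right and rows downward; lengths in mm; the calibration is good to about 2 mm. A picture is of the moment at which its call begins. get_calibration takes no time and is no camera call.
- ctrl.close_job(): hands the job in, once; it reports no verdict.
Trained networks look in the newest picture that a camera, given by its name, has taken for a name from the list of things; names that differ only in an ending like _2 or _b are one class to them, and where a whole thing is asked for, a point or a joint stands for the part that bears it (a point fixed in the world has none). Each returns a list of dicts, best first, with "score" (0 to 1); they miss things now and then, are a little off and sometimes report something else, mostly with a low value. They report only what shows in the picture. A call takes as long as a camera call. They do not tell look-alikes from the thing itself.
- masks_of(camera, thing): "pixels" (384x512 bool, what is visible of it) and "location" ([column, row] in pixels, amid what is visible of it).
The state is a dict: "t": time; "qpos": joint angles; "qvel": joint speeds; "joint_torque": joint torques, N m; "ee_pos": TCP position; "orientation": TCP orientation; "ft_force": force on the tool from outside, world axes, zero at the start; "moment": the same for the moment, N m; "width": finger opening in mm.
Only numpy, scipy, OpenCV 4.12 (cv2) and the standard library are available. Lean on these libraries where they do the work, as an engineer would, in place of code of your own. Each camera call takes 0.05 s, during which the arm holds its last target. There are 200 camera calls.

## Working session

There is one attempt and no reset: what is moved stays moved. The work goes in short steps, Python scripts to look and compute and a shell command to move; the robot and the scene stay as the last step left them, time stands still between calls to the robot, and variables do not carry over. Pictures are saved under pics/ and viewed, about 8 in all and at most 12, crops included, and the job is handed in when it is done.

```bash
mkdir -p pics
cat > h.py <<'E'
import numpy as np, cv2
from workcell import get_obs, viewer, ctrl, masks_of
def cal(n):
    c=viewer.get_calibration(n); K=np.array([[c['fx'],0,c['cx']],[0,c['fy'],c['cy']],[0,0,1.]])
    return K,np.array(c['distortion'],float),np.array(c['rvec'],float),np.array(c['tvec'],float).ravel()
def world(n,uv,d):
    K,D,r,t=cal(n); R=cv2.Rodrigues(r)[0]
    p=cv2.undistortPoints(np.array(uv,float).reshape(-1,1,2),K,D).reshape(-1,2)
    P=np.c_[p,np.ones(len(p))]*np.array(d,float).reshape(-1,1)
    return (P-t)@R
def cloud(n,depth,mask=None):
    m=depth>0
    if mask is not None: m&=mask
    v,u=np.nonzero(m); return world(n,np.c_[u,v],depth[v,u]),np.c_[u,v]
def proj(n,P):
    K,D,r,t=cal(n); return cv2.projectPoints(np.array(P,float).reshape(-1,1,3),r,t,K,D)[0].reshape(-1,2)
E
python3 - <<'E'
from h import *
import cv2
ims=[]
for n in ['scene','top']:
    im,d=viewer.get_image(n); np.save(f'{n}_d.npy',d)
    cv2.imwrite(f'pics/{n}0.png',im[:,:,::-1])
    for th in ['plate5_center','wall_foot','stop_strip','wash_bottle','mixer','tube_rack']:
        try: L=masks_of(n,th)
        except Exception as e: print(n,th,e); continue
        for i,o in enumerate(L):
            p,uv=cloud(n,d,o['pixels'])
            if len(p): print(n,th,i,round(o['score'],2),np.round(o['location']),o['pixels'].sum(),'med',np.round(np.median(p,0)),'lo',np.round(np.percentile(p,2,axis=0)),'hi',np.round(np.percentile(p,98,axis=0)),'col',im[o['pixels']].mean(0).round())
            np.save(f'm_{n}_{th}_{i}.npy',o['pixels'])
E
```

```text
scene plate5_center 0 0.78 [386. 191.] 493 med [203. 326.  10.] lo [129. 267.  -1.] hi [268. 387.  16.] col [ 38.  61. 105.]
scene plate5_center 1 0.7 [226. 280.] 458 med [717. 118.  11.] lo [662.  44.  -1.] hi [773. 192.  16.] col [ 88.  47. 101.]
scene plate5_center 2 0.59 [224. 200.] 741 med [522. -47.   9.] lo [441. -77.  -2.] hi [604. -19.  16.] col [101. 102.  97.]
scene plate5_center 3 0.46 [183. 147.] 735 med [ 460. -285.    8.] lo [ 363. -315.   -3.] hi [ 556. -256.   15.] col [96. 96. 90.]
scene wall_foot 0 0.84 [308. 246.] 3264 med [543. 241.  20.] lo [408. 152.   6.] hi [581. 320. 189.] col [124. 123. 111.]
scene wall_foot 1 0.2 [204. 167.] 394 med [ 480. -160.   11.] lo [ 420. -191.    0.] hi [ 549. -130.   17.] col [82. 81. 78.]
scene wash_bottle 0 0.6 [122. 124.] 835 med [ 547. -435.   93.] lo [ 467. -578.    1.] hi [ 571. -420.  172.] col [88. 89. 85.]
scene mixer 0 0.73 [382. 320.] 2477 med [610. 493. 112.] lo [544. 441.   8.] hi [644. 547. 146.] col [28. 47. 70.]
scene tube_rack 0 0.61 [162. 241.] 2076 med [749. -80.  45.] lo [ 706. -152.    1.] hi [791.  -7. 102.] 
[... 288 characters left out ...]
1 0.83 [282. 180.] 148 med [537. -51.  12.] lo [441. -67.  -3.] hi [578. -17.  18.] col [91. 90. 87.]
top plate5_center 2 0.73 [221. 123.] 613 med [722. 120.  10.] lo [665.  45.  -4.] hi [773. 189.  19.] col [90. 77. 93.]
top wall_foot 0 0.58 [184. 191.] 2811 med [511. 237.  13.] lo [410. 156.   5.] hi [570. 316. 191.] col [102. 101. 101.]
top wash_bottle 0 0.81 [419. 175.] 639 med [ 535. -436.  113.] lo [ 507. -465.   12.] hi [ 568. -418.  173.] col [64. 66. 67.]
top mixer 0 0.8 [ 96. 170.] 1559 med [577. 478. 115.] lo [526. 441.  17.] hi [632. 540. 150.] col [31. 39. 53.]
top tube_rack 0 0.86 [292. 111.] 1595 med [739. -80.  45.] lo [ 704. -153.    1.] hi [789.  -8. 105.] col [86. 58. 48.]
```

Run:
```python
import cv2,numpy as np
a=cv2.imread('pics/scene0.png');b=cv2.imread('pics/top0.png')
cv2.imwrite('pics/v1.png',cv2.resize(a,(800,600)))
c=b[100:260,110:390]; cv2.imwrite('pics/v2.png',cv2.resize(c,None,fx=2.85,fy=2.85,interpolation=cv2.INTER_CUBIC))
```

```text
(no output)
```

View pics/v1.png

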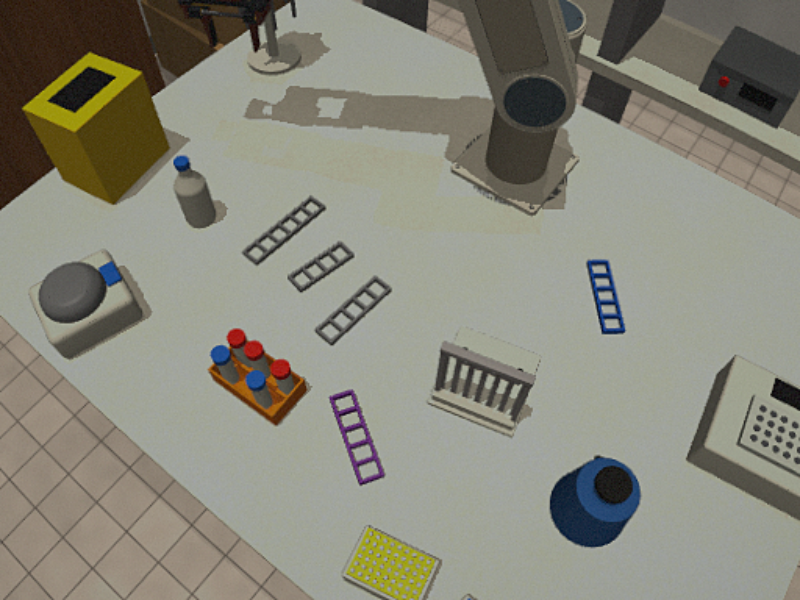

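View pics/v2.png

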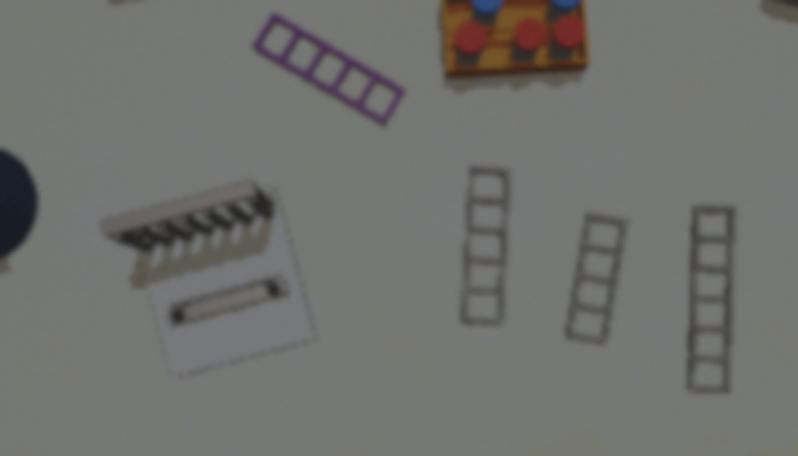

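The top view shows the five-opening plate at about crop (485,245), between purple decoy, 4- and 6-opening plates. The stand is at about crop (220,280), with the bar and its two knobs at (175,315) and (278,288). Next I'll fit both poses.

Run:
```python
from h import *
o=get_obs(); print({k:np.round(v,3) for k,v in o.items()}); print(np.round(cv2.Rodrigues(np.array(o['orientation'],float))[0],3))
for n in ['scene','top']:
    d=np.load(f'{n}_d.npy'); p,uv=cloud(n,d)
    def sel(x0,x1,y0,y1,z0,z1): return (p[:,0]>x0)&(p[:,0]<x1)&(p[:,1]>y0)&(p[:,1]<y1)&(p[:,2]>z0)&(p[:,2]<z1)
    s=sel(400,650,-110,15,-10,6); t=sel(425,620,-85,-5,-6,25)
    print(n,'bench z near',np.round(np.median(p[s][:,2]),1))
    # plate from colour mask, intersect plane z=12
    im=cv2.imread(f'pics/{n}0.png').astype(int); g=im.sum(2)
    def plane(uv,z):
        K,D,r,tt=cal(n);R=cv2.Rodrigues(r)[0]
        q=cv2.undistortPoints(uv.astype(float).reshape(-1,1,2),K,D).reshape(-1,2); ray=np.c_[q,np.ones(len(q))]@R; c=-R.T@tt
        return c+ray*((z-c[2])/ray[:,2])[:,None]
    U,V=np.meshgrid(np.arange(512),np.arange(384)); A=np.c_[U.ravel(),V.ravel()]
    P=plane(A,12.); G=g.ravel()
    r=(P[:,0]>425)&(P[:,0]<620)&(P[:,1]>-95)&(P[:,1]<-5)
    m=r&(G<np.median(G[r])*0.86)
    rect=cv2.minAreaRect(P[m][:,:2].astype(np.float32)); print(n,'plate rect z12',np.round(rect[0],1),np.round(rect[1],1),round(rect[2],1),m.sum())
    h=t&(p[:,2]>7); rect=cv2.minAreaRect(p[h][:,:2].astype(np.float32)); print('  depth rect',np.round(rect[0],1),np.round(rect[1],1),round(rect[2],1),h.sum(),'z',np.round(np.percentile(p[h][:,2],[10,50,90]),1))
    # stand
    b=sel(380,620,120,350,6,14); rect=cv2.minAreaRect(p[b][:,:2].astype(np.float32)); print('  base',np.round(rect[0],1),np.round(rect[1],1),round(rect[2],1),b.sum(),np.round(np.median(p[b][:,2]),1))
    b=sel(380,620,120,350,180,200); print('  walltop',b.sum(),np.round(np.median(p[b],0),1)); rect=cv2.minAreaRect(p[b][:,:2].astype(np.float32)); print('   ',np.round(rect[0],1),np.round(rect[1],1),round(rect[2],1))
    b=sel(400,520,150,320,21,40)
    if b.sum()>5: rect=cv2.minAreaRect(p[b][:,:2].astype(np.float32)); print('  bar',np.round(rect[0],1),np.round(rect[1],1),round(rect[2],1),b.sum(),np.round(np.percentile(p[b][:,2],[10,50,90]),1))
    c=-cv2.Rodrigues(cal(n)[2])[0].T@cal(n)[3]; print('  cam',np.round(c))
im=cv2.imread('pics/top0.png')[155:240,140:230]
cv2.imwrite('pics/v3.png',cv2.convertScaleAbs(cv2.resize(im,None,fx=6.5,fy=6.5,interpolation=cv2.INTER_CUBIC),alpha=1.8))
im=cv2.imread('pics/scene0.png')[200:285,265:355]
cv2.imwrite('pics/v4.png',cv2.resize(im,None,fx=6.5,fy=6.5,interpolation=cv2.INTER_CUBIC))
```

```text
{'t': np.float64(0.7), 'qpos': array([-1.145,  0.423,  1.63 , -0.   ,  1.089, -0.019]), 'qvel': array([ 0.   , -0.001, -0.001, -0.   , -0.001,  0.   ]), 'joint_torque': array([-2.0000e-03, -5.4443e+01, -2.7400e+01,  6.4000e-02,  1.7000e-02,
       -0.0000e+00]), 'ee_pos': array([ 268.929, -564.164,  187.296]), 'orientation': array([ 2.657, -1.677,  0.   ]), 'ft_force': array([ 0.509,  0.196, -0.221]), 'moment': array([ 0.004,  0.015, -0.013]), 'width': np.float64(88.112)}
[[ 0.43  -0.903  0.   ]
 [-0.903 -0.43  -0.   ]
 [ 0.     0.    -1.   ]]
scene bench z near 1.0
scene plate rect z12 [523.9 -44.2] [ 50.9 170. ] 85.3 576
  depth rect [521.5 -45.7] [ 46.4 167.7] 84.7 415 z [ 8.9 12.1 14.7]
  base [481.6 231.8] [195.6 159.3] 13.3 1457 10.3
  walltop 442 [553.4 250.8 186.9]
    [552.4 248.8] [ 20.1 148.2] 14.0
  bar [473.1 228.6] [ 22.2 113.4] 12.0 8 [30.1 33.7 36.4]
  cam [ 987.  389. 1042.]
top bench z near 0.8
top plate rect z12 [523.  -43.1] [ 46.1 166.9] 85.2 461
  depth rect [521.1 -44.8] [189.9  76.5] 0.0 389 z [ 8.4 12.5 17. ]
  base [500.2 234.9] [228.6 238.8] 89.9 1788 10.3
  walltop 356 [553.  248.4 188.4]
    [552.6 249.3] [ 17.9 150.4] 13.0
  bar [489.1 234.5] [ 56.  127.1] 13.2 243 [23.3 27.9 33.4]
  cam [ 413.   15. 1471.]
```

View pics/v3.png

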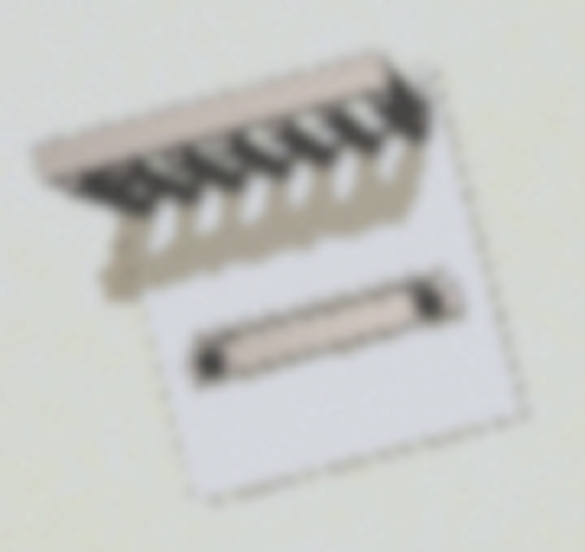

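```bash
cat >> h.py <<'E'
def plane(n,uv,z):
    K,D,r,tt=cal(n);R=cv2.Rodrigues(r)[0]
    q=cv2.undistortPoints(np.array(uv,float).reshape(-1,1,2),K,D).reshape(-1,2); ray=np.c_[q,np.ones(len(q))]@R; c=-R.T@tt
    return c+ray*((np.array(z)-c[2])/ray[:,2])[:,None]
E
python3 - <<'E'
from h import *
def w(pts,z): return plane('top',[(140+(x+.5)/6.5-.5,155+(y+.5)/6.5-.5) for x,y in pts],z)[:,:2]
bf=w([(205,503),(530,413)],10); print('base front',bf.round(1),np.linalg.norm(bf[1]-bf[0]))
wt=w([(35,150),(375,53),(60,187),(392,90)],185); print('wall top',wt.round(1),'len',np.linalg.norm(wt[1]-wt[0]),np.linalg.norm(wt[3]-wt[2]))
kn=w([(210,358),(432,299)],34); print('knobs',kn.round(1))
bb=w([(192,338),(442,270)],26); bff=w([(205,386),(462,316)],26); print('bar back',bb.round(1),'front',bff.round(1))
for a,b in [bf,wt[:2],wt[2:],kn,bb,bff]: v=a-b; print('yaw',np.degrees(np.arctan2(-v[0],v[1])).round(1))
# depth-based: rotate with yaw 13.8, histogram
for yaw in [13.8]:
    c,s=np.cos(np.radians(yaw)),np.sin(np.radians(yaw))
    for n in ['scene','top']:
        d=np.load(f'{n}_d.npy'); p,_=cloud(n,d)
        q=np.c_[p[:,0]*c+p[:,1]*s,-p[:,0]*s+p[:,1]*c,p[:,2]]
        k=(np.abs(p[:,0]-500)<130)&(np.abs(p[:,1]-235)<120)
        for z0,z1 in [(60,175),(178,200),(20,29),(29,40),(7,13)]:
            m=k&(q[:,2]>z0)&(q[:,2]<z1)
            if m.sum()>5: print(n,z0,z1,m.sum(),'x',np.percentile(q[m][:,0],[2,10,50,90,98]).round(1),'y',np.percentile(q[m][:,1],[2,10,50,90,98]).round(1))
    for nm,v in [('bf',bf),('wt',wt),('kn',kn),('bb',bb),('bff',bff)]: print(nm,np.c_[v[:,0]*c+v[:,1]*s,-v[:,0]*s+v[:,1]*c].round(1).tolist())
E
```

```text
base front [[393.4 288.6]
 [430.8 136.1]] 157.10668890676854
wall top [[542.9 323.6]
 [578.2 181.5]
 [527.2 313.4]
 [562.6 174.8]] len 146.4446368472126 143.0388758775011
knobs [[459.9 280.3]
 [483.8 177.5]]
bar back [[469.6 289.9]
 [497.4 173.4]] front [[447.3 284.4]
 [476.  164.8]]
yaw 13.8
yaw 13.9
yaw 14.3
yaw 13.1
yaw 13.4
yaw 13.5
scene 60 175 548 x [587.9 589.6 591.7 601.9 603.4] y [ 37.5  43.  108.6 176.4 181.9]
scene 178 200 474 x [588.3 590.2 598.1 603.5 604.6] y [ 38.9  51.1 110.8 170.2 181.3]
scene 20 29 205 x [525.5 592.8 606.5 612.  613.1] y [ 41.3  52.7 117.6 171.7 182.2]
scene 29 40 295 x [506.6 591.  600.9 609.8 612. ] y [ 39.1  51.2 104.3 164.9 179. ]
scene 7 13 1300 x [450.5 457.8 525.1 612.3 618.6] y [ 34.2  48.  113.  170.9 186.8]
top 60 175 267 x [583.8 584.3 585.7 592.  599.9] y [ 35.8  38.9 107.7 172.5 178.1]
top 178 200 374 x [586.6 589.  595.7 602.8 604.3] y [ 37.3  49.2 109.9 170.6 182.7]
top 20 29 206 x [503.3 504.9 514.5 592.8 605.5] y [ 39.2  59.2 110.  155.4 171.4]
top 29 40 150 x [504.2 506.  519.5 604.7 608.5] y [ 36.6  57.2 106.9 166.8 174.8]
top 7 13 1438 x [444.3 461.1 527.7 581.  644.3] y [ 10.5  40.7 108.1 177.5 198.6]
bf [[450.9, 186.5], [450.8, 29.4]]
wt [[604.4, 184.8], [604.8, 38.3], [586.8, 178.6], [588.1, 35.6]]
kn [[513.5, 162.5], [512.2, 57.0]]
bb [[525.2, 169.5], [524.4, 49.8]]
bff [[502.3, 169.4], [501.5, 46.5]]
```

```bash
python3 -m inch '[{"tz":-4,"az":-10},{"tz":-2,"az":-10},{"az":-10},{"az":-10},{"az":-10},{"az":-10}]'; python3 -c "
from h import *
o=get_obs(); print(o['qpos'].round(4).tolist(),o['ee_pos'].round(2).tolist()); print(cv2.Rodrigues(np.array(o['orientation'],float))[0].round(3))"
```

```text
[-1.145, 0.4231, 1.6299, -0.0, 1.0886, -0.019] [268.93, -564.16, 187.3]
[[ 0.43  -0.903  0.   ]
 [-0.903 -0.43  -0.   ]
 [ 0.     0.    -1.   ]]$[0]: bad value
```

```bash
python3 -m inch '[{"tx":-3.0,"ty":-3.76,"tz":0,"ax":0,"ay":0,"az":0,"jaw":1},{"tx":-3.0,"ty":-3.76,"tz":0,"ax":0,"ay":0,"az":0,"jaw":1},{"tx":-3.0,"ty":-3.76,"tz":0,"ax":0,"ay":0,"az":0,"jaw":1},{"tx":-3.0,"ty":-3.76,"tz":0,"ax":0,"ay":0,"az":0,"jaw":1},{"tx":-3.0,"ty":-3.76,"tz":0,"ax":0,"ay":0,"az":0,"jaw":1},{"tx":-3.0,"ty":-3.76,"tz":0,"ax":0,"ay":0,"az":0,"jaw":1},{"tx":-3.0,"ty":-3.76,"tz":0,"ax":0,"ay":0,"az":0,"jaw":1},{"tx":-3.0,"ty":-3.76,"tz":0,"ax":0,"ay":0,"az":0,"jaw":1},{"tx":-3.0,"ty":-3.76,"tz":0,"ax":0,"ay":0,"az":0,"jaw":1},{"tx":-3.0,"ty":-3.76,"tz":0,"ax":0,"ay":0,"az":0,"jaw":1},{"tx":-3.0,"ty":-3.76,"tz":0,"ax":0,"ay":0,"az":0,"jaw":1},{"tx":-3.0,"ty":-3.76,"tz":0,"ax":0,"ay":0,"az":0,"jaw":1}]'
cat > s.py <<'E'
from h import *
import json,os
o=get_obs(); print('t',round(float(o['t']),2),'q',o['qpos'].round(4).tolist(),'p',o['ee_pos'].round(2).tolist(),'f',o['ft_force'].round(1).tolist(),'w',round(float(o['width']),1)); R=cv2.Rodrigues(np.array(o['orientation'],float))[0]; print(R.round(3).tolist())
open('log.txt','a').write(json.dumps([o['qpos'].tolist(),o['ee_pos'].tolist(),R.tolist()])+'\n')
E
python3 s.py
python3 -m inch '[{"tx":0,"ty":0,"tz":0,"ax":0,"ay":0,"az":10.1,"jaw":1},{"tx":0,"ty":0,"tz":2,"ax":0,"ay":0,"az":10.1,"jaw":1},{"tx":0,"ty":0,"tz":3,"ax":0,"ay":0,"az":10.2,"jaw":1},{"tx":0,"ty":0,"tz":4,"ax":0,"ay":0,"az":0,"jaw":1},{"tx":0,"ty":0,"tz":0,"ax":0,"ay":0,"az":0,"jaw":1}]'
python3 s.py
```

```text
t: 2.2
ee_pos: [522.0, -43.5, 187.5]
orientation: [-2.657, 1.677, -0.001]
ft_force: [0.5, 0.5, -0.4]
width: 87.8
t 2.2 q [-0.1059, 0.2745, 1.8526, -0.0, 1.0139, 1.0201] p [522.02, -43.53, 187.52] f [0.5, 0.5, -0.4] w 87.8
[[0.43, -0.903, 0.001], [-0.903, -0.43, -0.0], [0.0, -0.0, -1.0]]
t: 2.82
ee_pos: [519.0, -44.8, 95.1]
orientation: [2.122, -2.312, -0.007]
ft_force: [1.4, 0.1, 0.7]
width: 88.2
t 2.83 q [-0.1089, 0.4077, 1.9195, -0.0, 0.8201, 1.5475] p [519.0, -44.78, 95.14] f [1.4, 0.1, 0.7] w 88.2
[[-0.085, -0.996, -0.006], [-0.996, 0.085, 0.001], [-0.0, 0.006, -1.0]]
```

```bash
python3 -m inch '[{"tx":0,"ty":-1,"tz":0,"ax":10,"ay":0,"az":0,"jaw":1},{"tx":0,"ty":-1,"tz":0,"ax":10,"ay":0,"az":0,"jaw":1},{"tx":0,"ty":-1,"tz":0,"ax":10,"ay":0,"az":0,"jaw":1},{"tx":0,"ty":0,"tz":0,"ax":0,"ay":0,"az":0,"jaw":1}]'
python3 s.py
python3 -m inch '[{"tx":0,"ty":0,"tz":0,"ax":10,"ay":0,"az":0,"jaw":1},{"tx":0,"ty":0,"tz":0,"ax":10,"ay":0,"az":0,"jaw":1},{"tx":0,"ty":0,"tz":0,"ax":0,"ay":0,"az":0,"jaw":1}]'
python3 s.py
python3 -m inch '[{"tx":0,"ty":0,"tz":0,"ax":10,"ay":0,"az":0,"jaw":1},{"tx":0,"ty":0,"tz":0,"ax":10,"ay":0,"az":0,"jaw":1},{"tx":0,"ty":0,"tz":0,"ax":0,"ay":0,"az":0,"jaw":1}]'
python3 s.py
```

```text
t: 3.32
ee_pos: [550.1, -48.0, 109.7]
orientation: [-1.858, 2.024, -0.525]
ft_force: [1.1, -0.4, -0.4]
width: 87.9
t 3.33 q [-0.1208, 0.2978, 2.2245, 0.1771, 0.1115, 1.3646] p [550.06, -47.97, 109.7] f [1.1, -0.4, -0.4] w 87.9
[[-0.085, -0.87, 0.486], [-0.996, 0.075, -0.039], [-0.002, -0.488, -0.873]]
t: 3.7
ee_pos: [540.1, -23.9, 100.3]
orientation: [-1.86, 1.988, -0.443]
ft_force: [-0.6, -0.5, 0.1]
width: 87.9
t 3.7 q [-0.1216, 0.3078, 2.2427, 0.7226, 0.1311, 0.8191] p [540.07, -23.93, 100.31] f [-0.6, -0.5, 0.1] w 87.9
[[-0.051, -0.877, 0.478], [-0.997, 0.074, 0.029], [-0.06, -0.475, -0.878]]
t: 4.08
ee_pos: [526.0, 2.8, 91.1]
orientation: [-1.849, 1.94, -0.37]
ft_force: [-0.9, -0.8, -0.0]
width: 87.8
t 4.08 q [-0.1231, 0.3205, 2.279, 1.2663, 0.1693, 0.2742] p [526.02, 2.81, 91.11] f [-0.9, -0.8, -0.0] w 87.8
[[-0.016, -0.876, 0.481], [-0.992, 0.074, 0.102], [-0.125, -0.476, -0.87]]
```

```bash
Z='{"tx":0}'; python3 -m inch '[{"tx":0,"ty":0,"tz":0,"ax":5,"ay":0,"az":0,"jaw":1},{"tx":0,"ty":0,"tz":0,"ax":5,"ay":0,"az":0,"jaw":1},{"tx":0,"ty":0,"tz":0,"ax":5,"ay":0,"az":0,"jaw":1},{"tx":0,"ty":0,"tz":0,"ax":5,"ay":0,"az":0,"jaw":1}]'
python3 s.py
python3 -m inch '[{"tx":0,"ty":0,"tz":0,"ax":5,"ay":0,"az":0,"jaw":1},{"tx":0,"ty":0,"tz":0,"ax":5,"ay":0,"az":0,"jaw":1},{"tx":0,"ty":0,"tz":0,"ax":5,"ay":0,"az":0,"jaw":1},{"tx":0,"ty":0,"tz":0,"ax":5,"ay":0,"az":0,"jaw":1}]'
python3 s.py
python3 - <<'E'
import json,numpy as np
from scipy.optimize import least_squares
from scipy.spatial.transform import Rotation as Ro
L=[json.loads(l) for l in open('log.txt')]
def fk(x,q):
    a1,d1,L2,L3,e,Lt=x
    y=lambda a:Ro.from_euler('y',a).as_matrix(); z=lambda a:Ro.from_euler('z',a).as_matrix()
    R=z(q[0])@y(q[1]); p=z(q[0])@np.array([a1,0,0])+[0,0,d1]+R@[0,0,L2]
    R=R@y(q[2]); p=p+R@np.array([e,0,L3]); R=R@z(q[3])@y(q[4]); p=p+R@np.array([0,0,Lt]); R=R@z(q[5])
    return p,R
f=lambda x:np.concatenate([fk(x,l[0])[0]-l[1] for l in L])
s=least_squares(f,[0,400,450,400,0,300]); print(s.x.round(1),np.abs(s.fun).max()); np.save('kin.npy',s.x)
p,R=fk(s.x,L[-1][0]); print(R.round(3).tolist())
E
```

```text
t: 4.58
ee_pos: [522.4, 24.9, 89.1]
orientation: [-1.746, 1.826, -0.43]
ft_force: [0.0, 0.9, -0.1]
width: 87.5
t 4.58 q [-0.126, 0.3685, 2.3813, 2.3674, 0.3314, -0.8305] p [522.43, 24.91, 89.05] f [0.0, 0.9, -0.1] w 87.5
[[0.016, -0.8, 0.6], [-0.984, 0.095, 0.153], [-0.18, -0.593, -0.785]]
t: 5.08
ee_pos: [522.3, 28.1, 89.3]
orientation: [-1.499, 1.63, -0.692]
ft_force: [1.0, 0.2, -0.4]
width: 88.3
t 5.08 q [-0.1086, 0.6862, 2.5513, 2.9034, 1.103, -1.3712] p [522.34, 28.11, 89.29] f [1.0, 0.2, -0.4] w 88.3
[[0.02, -0.545, 0.838], [-0.982, 0.148, 0.12], [-0.19, -0.825, -0.532]]
[-65.8 337.8 645.2 547.   96.4 393.9] 11.751759083039211
[[-0.02, 0.545, 0.838], [0.982, -0.148, 0.12], [0.19, 0.825, -0.532]]
```

```bash
cat > kin.py <<'E'
import json,numpy as np
from scipy.optimize import least_squares
from scipy.spatial.transform import Rotation as Ro
y=lambda a:Ro.from_euler('y',a).as_matrix(); z=lambda a:Ro.from_euler('z',a).as_matrix()
def fk(x,q):
    a1,d1,L2,L3,e,Lt,b1,c,g,h=x
    R=z(q[0])@y(q[1]); p=z(q[0])@np.array([a1,b1,0])+[0,0,d1]+R@[0,0,L2]
    R=R@y(q[2]); p=p+R@np.array([e,0,L3]); R=R@z(q[3])@y(q[4]); p=p+R@np.array([c,g,Lt]); R=R@z(q[5]+np.pi); p=p+R@np.array([h,0,0])
    return p,R
E
python3 - <<'E'
from kin import *
L=[json.loads(l) for l in open('log.txt')]
L.append([[-1.145,0.4231,1.6299,0,1.0886,-0.019],[268.93,-564.16,187.3],None])
f=lambda x:np.concatenate([fk(x,l[0])[0]-l[1] for l in L])
reg=lambda x:np.r_[f(x),0.02*(x-[0,350,500,450,50,300,0,0,0,0])]
s=least_squares(reg,[0,350,500,450,50,300,0,0,0,0]); print(s.x.round(1),f(s.x).round(1).reshape(-1,3).tolist()); np.save('kin.npy',s.x)
lo=np.array([-3,-.9,.09,-1.31,.11,-2.54]);hi=np.array([3,2.11,2.58,4.45,2.69,2.54])
yaw=np.radians(13.8); ex=np.array([np.cos(yaw),np.sin(yaw),0]);ey=np.array([-np.sin(yaw),np.cos(yaw),0]);ez=np.array([0,0,1.])
for tilt in [55,60,65,71,80]:
  for X,Z in [(535,95),(548,95),(548,110),(560,125)]:
    a=np.radians(tilt); tz=np.sin(a)*ex-np.cos(a)*ez; tx=-ey; R=np.c_[tx,np.cross(tz,tx),tz]
    P=X*ex+109*ey+[0,0,Z]
    best=None
    for q0 in ([.3,.6,2.4,2.9,.8,-1.3],[.3,.6,2.4,.2,.3,1.3],[.3,.8,2.2,3.3,.8,-1.5]):
        g=lambda q:np.r_[fk(s.x,q)[0]-P,200*(fk(s.x,q)[1]-R).ravel()]
        r=least_squares(g,q0,bounds=(lo,hi))
        if best is None or r.cost<best.cost: best=r
    print(tilt,X,Z,'err',np.sqrt(2*best.cost).round(1),best.x.round(2).tolist())
E
```

```text
[ 1.100e+00  3.124e+02  5.614e+02  4.840e+02  7.710e+01  3.443e+02
  1.210e+01  0.000e+00 -1.000e-01  1.000e-01] [[0.1, -0.0, -0.1], [0.0, -0.0, 0.1], [-0.0, -0.0, -0.0], [-0.0, -0.0, -0.0], [0.0, -0.0, -0.0], [0.1, 0.0, 0.0], [-0.1, 0.0, 0.0], [0.0, 0.2, -0.0]]
55 535 95 err 0.0 [0.6, 0.58, 2.47, 3.53, 0.88, -1.61]
55 548 95 err 0.0 [0.59, 0.58, 2.45, 3.52, 0.85, -1.62]
55 548 110 err 0.0 [0.59, 0.53, 2.45, 3.54, 0.81, -1.65]
55 560 125 err 0.0 [0.57, 0.48, 2.43, 3.55, 0.74, -1.69]
60 535 95 err 0.0 [0.63, 0.68, 2.5, 3.52, 1.08, -1.55]
60 548 95 err 0.0 [0.61, 0.68, 2.47, 3.51, 1.05, -1.57]
60 548 110 err 0.0 [0.61, 0.62, 2.48, 3.52, 1.01, -1.59]
60 560 125 err 0.0 [0.59, 0.56, 2.46, 3.52, 0.93, -1.62]
65 535 95 err 0.0 [0.65, 0.79, 2.51, 3.52, 1.28, -1.5]
65 548 95 err 0.0 [0.63, 0.78, 2.49, 3.51, 1.25, -1.52]
65 548 110 err 0.0 [0.63, 0.73, 2.49, 3.52, 1.21, -1.54]
65 560 125 err 0.0 [0.61, 0.66, 2.48, 3.51, 1.13, -1.57]
71 535 95 err 0.0 [0.67, 0.93, 2.51, 3.55, 1.51, -1.45]
71 548 95 err 0.0 [0.65, 0.91, 2.49, 3.53, 1.48, -1.47]
71 548 110 err 0.0 [0.65, 0.86, 2.5, 3.53, 1.44, -1.48]
71 560 125 err 0.0 [0.63, 0.79, 2.49, 3.52, 1.37, -1.52]
80 535 95 err 0.0 [0.69, 1.13, 2.48, 3.6, 1.81, -1.37]
80 548 95 err 0.0 [0.67, 1.1, 2.46, 3.57, 1.78, -1.4]
80 548 110 err 0.0 [0.67, 1.06, 2.47, 3.57, 1.75, -1.41]
80 560 125 err 0.0 [0.65, 0.99, 2.47, 3.55, 1.69, -1.45]
```

```bash
python3 -m inch '[{"tx":0,"ty":-2,"tz":-1,"ax":0,"ay":0,"az":0,"jaw":1},{"tx":0,"ty":-2,"tz":-1,"ax":-8,"ay":0,"az":0,"jaw":1},{"tx":0,"ty":-2,"tz":-1,"ax":-8,"ay":0,"az":0,"jaw":1},{"tx":0,"ty":0,"tz":-1,"ax":-8,"ay":0,"az":0,"jaw":1},{"tx":0,"ty":0,"tz":0,"ax":-8,"ay":0,"az":0,"jaw":1},{"tx":0,"ty":0,"tz":0,"ax":-8,"ay":0,"az":0,"jaw":1},{"tx":0,"ty":0,"tz":0,"ax":-8,"ay":0,"az":0,"jaw":1},{"tx":0,"ty":0,"tz":0,"ax":-8,"ay":0,"az":0,"jaw":1},{"tx":0,"ty":0,"tz":0,"ax":0,"ay":0,"az":0,"jaw":1},{"tx":0,"ty":0,"tz":0,"ax":0,"ay":0,"az":0,"jaw":1}]'
python3 s.py
```

```text
t: 6.32
ee_pos: [525.9, 70.5, 138.7]
orientation: [-1.833, 1.785, -0.134]
ft_force: [0.5, 0.5, -0.3]
width: 88.1
t 6.33 q [-0.1442, 0.2507, 2.2381, 1.1178, 0.4445, 0.4152] p [525.88, 70.47, 138.72] f [0.5, 0.5, -0.3] w 88.1
[[0.103, -0.887, 0.45], [-0.944, 0.055, 0.325], [-0.313, -0.459, -0.832]]
```

```bash
cat > go.py <<'E'
# usage: go.py yaw tilt x y z : tool-frame shift (cm) and turn (deg) from measured pose to target
import sys; from h import *
from scipy.spatial.transform import Rotation as Ro
def tool(yaw,tilt):
    a,b=np.radians([yaw,tilt]); ex=np.array([np.cos(a),np.sin(a),0]);ey=np.array([-np.sin(a),np.cos(a),0])
    tz=np.sin(b)*ex-np.cos(b)*np.array([0,0,1]); return np.c_[-ey,np.cross(tz,-ey),tz]
if __name__=='__main__':
    yaw,tilt,*P=map(float,sys.argv[1:]); o=get_obs(); R=cv2.Rodrigues(np.array(o['orientation'],float))[0]
    G=tool(yaw,tilt); print('shift',(R.T@(np.array(P)-o['ee_pos'])/10).round(3),'turn',np.degrees(Ro.from_matrix(R.T@G).as_rotvec()).round(2),'shift if turned first',(G.T@(np.array(P)-o['ee_pos'])/10).round(3))
E
python3 go.py -4.9 0 522 -45 130
```

```text
shift [11.133  0.109 -3.206] turn [-26.77  20.57   6.23] shift if turned first [11.537 -0.6    0.872]
```

```bash
python3 -m inch '[{"tx":0,"ty":0,"tz":0,"ax":-5,"ay":4,"az":1.2,"jaw":1},{"tx":0,"ty":0,"tz":0,"ax":-5,"ay":4,"az":1.2,"jaw":1},{"tx":0,"ty":0,"tz":0,"ax":-5,"ay":4,"az":1.2,"jaw":1},{"tx":0,"ty":0,"tz":0,"ax":-5,"ay":4,"az":1.2,"jaw":1},{"tx":0,"ty":0,"tz":0,"ax":-5,"ay":4,"az":1.2,"jaw":1},{"tx":0,"ty":0,"tz":0,"ax":0,"ay":0,"az":0,"jaw":1},{"tx":0,"ty":0,"tz":0,"ax":0,"ay":0,"az":0,"jaw":1}]'
python3 s.py; python3 go.py -4.9 0 522 -45 130
```

```text
t: 7.2
ee_pos: [521.9, 76.3, 136.5]
orientation: [-2.074, 2.192, -0.013]
ft_force: [0.1, -0.5, 0.1]
width: 87.8
t 7.2 q [0.0759, 0.3049, 1.9629, 0.102, 0.7743, 1.6324] p [521.94, 76.26, 136.48] f [0.1, -0.5, 0.1] w 87.8
[[-0.051, -0.994, 0.096], [-0.995, 0.059, 0.079], [-0.084, -0.092, -0.992]]
shift [12.121 -0.659 -0.311] turn [-5.19  4.9   1.74] shift if turned first [12.081 -1.042  0.648]
```

```bash
python3 -m inch '[{"tx":0,"ty":0,"tz":0,"ax":-5.19,"ay":4.9,"az":1.74,"jaw":1},{"tx":4,"ty":0,"tz":0,"ax":0,"ay":0,"az":0,"jaw":1},{"tx":4,"ty":0,"tz":0,"ax":0,"ay":0,"az":0,"jaw":1},{"tx":4,"ty":0,"tz":2,"ax":0,"ay":0,"az":0,"jaw":1},{"tx":0,"ty":0,"tz":3,"ax":0,"ay":0,"az":0,"jaw":1},{"tx":0,"ty":0,"tz":3,"ax":0,"ay":0,"az":0,"jaw":1},{"tx":0,"ty":0,"tz":0,"ax":0,"ay":0,"az":0,"jaw":1}]'
python3 go.py -4.9 0 522 -45 40
python3 - <<'E'
from h import *
im,d=viewer.get_image('scene')
K=im[150:260,160:300]; cv2.imwrite('pics/v5.png',cv2.resize(K[:,:,::-1],None,fx=5,fy=5,interpolation=cv2.INTER_CUBIC))
E
```

```text
t: 8.07
ee_pos: [509.9, -43.8, 55.7]
orientation: [2.12, -2.314, -0.004]
ft_force: [0.2, 0.8, 0.9]
width: 88.2
shift [ 0.012 -1.224  1.563] turn [ 0.24 -0.03 -0.11] shift if turned first [ 0.015 -1.217  1.568]
```

View pics/v5.png

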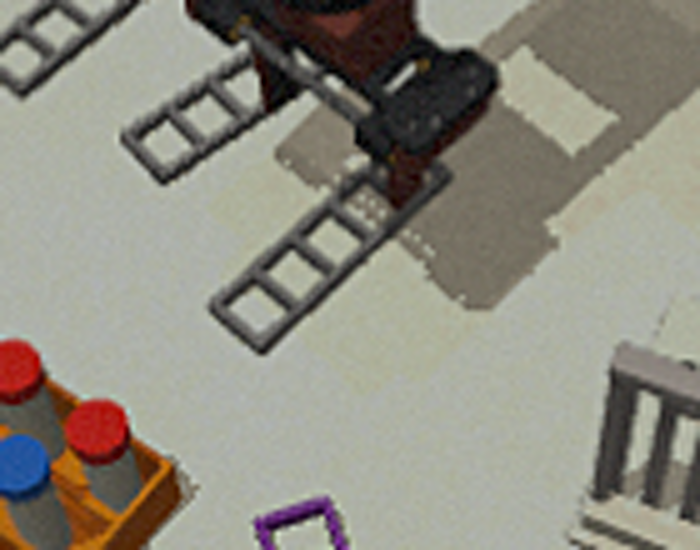

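```bash
python3 -m inch '[{"tx":0,"ty":-1.22,"tz":1,"ax":0.2,"ay":0,"az":-0.1,"jaw":1},{"tx":0,"ty":0,"tz":2,"ax":0,"ay":0,"az":0,"jaw":1},{"tx":0,"ty":0,"tz":1.5,"ax":0,"ay":0,"az":0,"jaw":1},{"tx":0,"ty":0,"tz":0.85,"ax":0,"ay":0,"az":0,"jaw":1},{"tx":0,"ty":0,"tz":0,"ax":0,"ay":0,"az":0,"jaw":1},{"tx":0,"ty":0,"tz":0,"ax":0,"ay":0,"az":0,"jaw":1}]'
python3 go.py -4.9 0 522 -45 2.5
```

```text
t: 8.88
ee_pos: [525.9, -44.8, 4.5]
orientation: [-2.124, 2.312, -0.008]
ft_force: [0.8, 0.1, 0.8]
width: 87.7
shift [0.051 0.387 0.202] turn [-0.29 -0.1   0.06] shift if turned first [0.051 0.386 0.204]
```

```bash
python3 -m inch '[{"tx":0.05,"ty":0.38,"tz":0.2,"ax":-0.3,"ay":-0.1,"az":0,"jaw":1},{"tx":0,"ty":0,"tz":0,"ax":0,"ay":0,"az":0,"jaw":0.4},{"tx":0,"ty":0,"tz":0,"ax":0,"ay":0,"az":0,"jaw":0.4},{"tx":0,"ty":0,"tz":0,"ax":0,"ay":0,"az":0,"jaw":0.4},{"tx":0,"ty":0,"tz":0,"ax":0,"ay":0,"az":0,"jaw":0.4},{"tx":0,"ty":0,"tz":0,"ax":0,"ay":0,"az":0,"jaw":0.4}]'; python3 s.py
```

```text
t: 9.62
ee_pos: [521.7, -45.0, 2.2]
orientation: [2.125, -2.313, -0.001]
ft_force: [0.0, -0.1, -0.2]
width: 41.1
t 9.62 q [-0.1087, 0.5704, 1.9487, -0.0001, 0.6233, 1.5467] p [521.73, -45.0, 2.17] f [0.0, -0.1, -0.2] w 41.1
[[-0.084, -0.996, -0.001], [-0.996, 0.084, 0.0], [0.0, 0.001, -1.0]]
```

```bash
python3 -m inch '[{"tx":0,"ty":0,"tz":0,"ax":0,"ay":0,"az":0,"jaw":0.3},{"tx":0,"ty":0,"tz":0,"ax":0,"ay":0,"az":0,"jaw":0.3},{"tx":0,"ty":0,"tz":-1,"ax":0,"ay":0,"az":0,"jaw":0.3},{"tx":0,"ty":0,"tz":-3,"ax":0,"ay":0,"az":0,"jaw":0.3},{"tx":0,"ty":0,"tz":-5,"ax":0,"ay":0,"az":0,"jaw":0.3},{"tx":0,"ty":0,"tz":-5,"ax":0,"ay":0,"az":0,"jaw":0.3},{"tx":0,"ty":0,"tz":-4,"ax":0,"ay":0,"az":0,"jaw":0.3},{"tx":0,"ty":0,"tz":0,"ax":0,"ay":0,"az":0,"jaw":0.3}]'; python3 s.py
python3 - <<'E'
from h import *
im,d=viewer.get_image('scene')
K=im[130:250,150:300]; cv2.imwrite('pics/v6.png',cv2.resize(K[:,:,::-1],None,fx=5,fy=5,interpolation=cv2.INTER_CUBIC))
E
```

```text
t: 10.62
ee_pos: [524.2, -45.3, 186.0]
orientation: [-2.123, 2.31, -0.008]
ft_force: [0.2, 0.7, -0.2]
width: 26.4
t 10.62 q [-0.1087, 0.2768, 1.8533, -0.0, 1.005, 1.5467] p [524.2, -45.25, 186.05] f [0.2, 0.7, -0.2] w 26.4
[[-0.084, -0.996, 0.006], [-0.996, 0.084, -0.001], [0.0, -0.006, -1.0]]
```

View pics/v6.png

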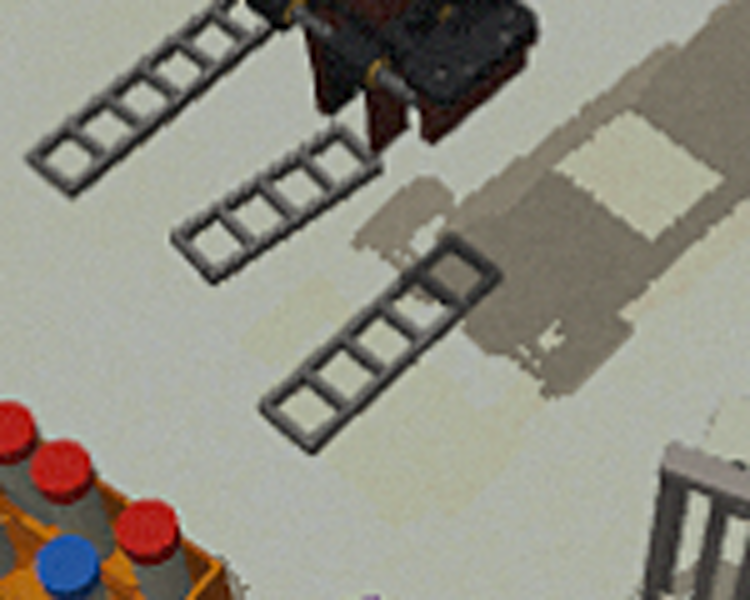

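```bash
python3 -m inch '[{"tx":0,"ty":0,"tz":0,"ax":0,"ay":0,"az":0,"jaw":1},{"tx":0,"ty":0,"tz":2,"ax":0,"ay":0,"az":0,"jaw":1},{"tx":0,"ty":0,"tz":5,"ax":0,"ay":0,"az":0,"jaw":1},{"tx":0,"ty":0,"tz":5,"ax":0,"ay":0,"az":0,"jaw":1},{"tx":0,"ty":0,"tz":3.5,"ax":0,"ay":0,"az":0,"jaw":1},{"tx":0,"ty":0,"tz":1.7,"ax":0,"ay":0,"az":0,"jaw":1},{"tx":0,"ty":0,"tz":0,"ax":0,"ay":0,"az":0,"jaw":1},{"tx":0,"ty":0,"tz":0,"ax":0,"ay":0,"az":0,"jaw":1}]'; python3 go.py -4.8 0 522 -45 0.8
```

```text
t: 11.68
ee_pos: [522.5, -45.1, 11.0]
orientation: [-2.125, 2.313, -0.001]
ft_force: [1.0, -0.3, -0.3]
width: 87.7
shift [-0.002  0.052  1.021] turn [-0.03 -0.   -0.04] shift if turned first [-0.002  0.051  1.021]
```

```bash
python3 -m inch '[{"tx":0,"ty":0,"tz":1,"ax":0,"ay":0,"az":0,"jaw":1},{"tx":0,"ty":0,"tz":0,"ax":0,"ay":0,"az":0,"jaw":0.6},{"tx":0,"ty":0,"tz":0,"ax":0,"ay":0,"az":0,"jaw":0.6},{"tx":0,"ty":0,"tz":0,"ax":0,"ay":0,"az":0,"jaw":0.6},{"tx":0,"ty":0,"tz":0,"ax":0,"ay":0,"az":0,"jaw":0.6},{"tx":0,"ty":0,"tz":0,"ax":0,"ay":0,"az":0,"jaw":0.6}]'; python3 -m inch '[{"tx":0,"ty":0,"tz":0,"ax":0,"ay":0,"az":0,"jaw":0.4}]'; python3 -m inch '[{"tx":0,"ty":0,"tz":0,"ax":0,"ay":0,"az":0,"jaw":0.4}]';python3 -m inch '[{"tx":0,"ty":0,"tz":0,"ax":0,"ay":0,"az":0,"jaw":0.4}]'
python3 - <<'E'
from h import *
im,d=viewer.get_image('scene')
K=im[130:250,150:300]; cv2.imwrite('pics/v7.png',cv2.resize(K[:,:,::-1],None,fx=5,fy=5,interpolation=cv2.INTER_CUBIC))
E
```

```text
t: 12.42
ee_pos: [521.7, -45.0, 0.2]
orientation: [2.125, -2.313, -0.001]
ft_force: [0.2, -0.3, -0.0]
width: 52.7
t: 12.55
ee_pos: [521.6, -45.0, 0.2]
orientation: [2.125, -2.313, -0.001]
ft_force: [0.5, -0.3, 0.0]
width: 45.8
t: 12.68
ee_pos: [521.7, -45.0, 0.1]
orientation: [2.125, -2.313, -0.001]
ft_force: [0.2, -0.3, -0.0]
width: 36.8
t: 12.8
ee_pos: [521.7, -45.0, 0.2]
orientation: [2.125, -2.313, -0.001]
ft_force: [-0.5, 0.8, -0.2]
width: 35.1
```

View pics/v7.png

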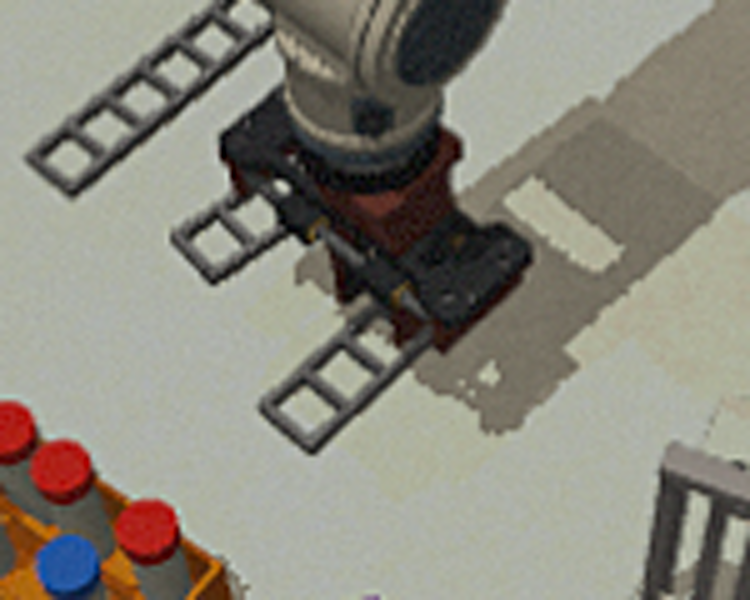

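Run:
```python
from h import *
im,d=viewer.get_image('scene')
print('TCP px',proj('scene',[[521.7,-45,0.2],[521.7,-27,0.2],[521.7,-63,0.2],[521.7,-45,19]]).round(1).tolist())
p,uv=cloud('scene',d)
k=(np.abs(p[:,0]-522)<80)&(np.abs(p[:,1]+45)<100)
for z0,z1 in [(0,6),(6,18),(18,30),(30,45),(45,60),(60,80),(80,100),(100,130),(130,170)]:
    m=k&(p[:,2]>=z0)&(p[:,2]<z1)
    c=im[uv[:,1],uv[:,0]].astype(int); red=m&(c[:,0]>c[:,1]+15)&(c[:,0]<130)
    dark=m&(c.sum(1)<120)
    for nm,s in (('red',red),('dark',dark)):
        if s.sum()>3: print(z0,z1,nm,s.sum(),'x',np.percentile(p[s][:,0],[3,50,97]).round(),'y',np.percentile(p[s][:,1],[3,50,97]).round())
a=im[150:235,190:275]; cv2.imwrite('pics/v8.png',cv2.resize(a[:,:,::-1],None,fx=7,fy=7,interpolation=cv2.INTER_CUBIC))
```

```text
TCP px [[226.6, 199.1], [231.3, 202.2], [222.0, 195.9], [226.3, 195.8]]
0 6 dark 10 x [503. 542. 597.] y [-128.  -65.  -27.]
6 18 dark 26 x [502. 541. 594.] y [-144.  -43.  -23.]
30 45 red 5 x [517. 529. 533.] y [-64. -21. -19.]
30 45 dark 11 x [515. 524. 533.] y [-68. -21. -19.]
45 60 red 17 x [521. 529. 534.] y [-74. -22. -19.]
45 60 dark 29 x [519. 528. 534.] y [-73. -30. -19.]
60 80 red 12 x [528. 531. 533.] y [-73. -23. -18.]
60 80 dark 29 x [511. 528. 533.] y [-72. -64. -19.]
80 100 red 5 x [519. 528. 534.] y [-73. -67. -24.]
80 100 dark 13 x [514. 521. 533.] y [-72. -65. -19.]
100 130 red 32 x [506. 529. 560.] y [-124.   30.   36.]
100 130 dark 70 x [506. 544. 559.] y [-122.  -22.   36.]
130 170 red 88 x [509. 544. 559.] y [-127.  -11.   40.]
130 170 dark 587 x [503. 539. 559.] y [-128.   -6.   42.]
```

View pics/v8.png

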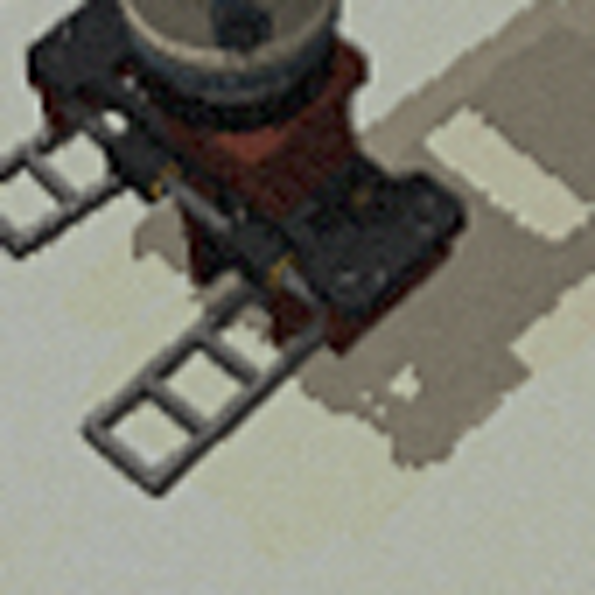

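The picture and depth show the finger ends still about 20–30 mm above the bench. The gripper body starts at z≈102, where 80 is expected with TCP≈0, so the reported tool height is off by about 22 mm. I'll open, descend by feel and re-grasp.

```bash
python3 -m inch '[{"tx":0,"ty":0,"tz":0,"ax":0,"ay":0,"az":0,"jaw":1},{"tx":0,"ty":0,"tz":0,"ax":0,"ay":0,"az":0,"jaw":1},{"tx":0,"ty":0,"tz":0,"ax":0,"ay":0,"az":0,"jaw":1},{"tx":0,"ty":0,"tz":0,"ax":0,"ay":0,"az":0,"jaw":1},{"tx":0,"ty":0,"tz":0.6,"ax":0,"ay":0,"az":0,"jaw":1},{"tx":0,"ty":0,"tz":0.6,"ax":0,"ay":0,"az":0,"jaw":1},{"tx":0,"ty":0,"tz":0.2,"ax":0,"ay":0,"az":0,"jaw":1},{"tx":0,"ty":0,"tz":0,"ax":0,"ay":0,"az":0,"jaw":1}]'
python3 -m inch '[{"tx":0,"ty":0,"tz":0.2,"ax":0,"ay":0,"az":0,"jaw":1},{"tx":0,"ty":0,"tz":0,"ax":0,"ay":0,"az":0,"jaw":1}]'|grep -E 'pos|force'
python3 -m inch '[{"tx":0,"ty":0,"tz":0.2,"ax":0,"ay":0,"az":0,"jaw":1},{"tx":0,"ty":0,"tz":0,"ax":0,"ay":0,"az":0,"jaw":1}]'|grep -E 'pos|force'
```

```text
t: 13.9
ee_pos: [521.4, -45.0, -14.2]
orientation: [2.125, -2.313, -0.002]
ft_force: [-0.1, -0.6, -0.2]
width: 88.0
ee_pos: [521.7, -45.0, -15.9]
ft_force: [0.6, -0.2, -1.0]
ee_pos: [521.6, -45.0, -17.9]
ft_force: [-0.5, -1.0, -0.1]
```

```bash
for i in 1 2 3; do :; done; python3 -m inch '[{"tx":0,"ty":0,"tz":0.15,"ax":0,"ay":0,"az":0,"jaw":1},{"tx":0,"ty":0,"tz":0,"ax":0,"ay":0,"az":0,"jaw":1}]'|grep -E 'pos|force'
python3 -m inch '[{"tx":0,"ty":0,"tz":0.15,"ax":0,"ay":0,"az":0,"jaw":1},{"tx":0,"ty":0,"tz":0,"ax":0,"ay":0,"az":0,"jaw":1}]'|grep -E 'pos|force'
python3 - <<'E'
from h import *
im,d=viewer.get_image('scene'); p,uv=cloud('scene',d)
k=(np.abs(p[:,0]-522)<80)&(np.abs(p[:,1]+45)<100); c=im[uv[:,1],uv[:,0]].astype(int)
for z0 in range(10,120,8):
    m=k&(p[:,2]>=z0)&(p[:,2]<z0+8)&(c.sum(1)<140)
    if m.sum()>2: print(z0,m.sum(),'x',np.percentile(p[m][:,0],[3,97]).round(),'y',np.percentile(p[m][:,1],[3,97]).round())
E
```

```text
ee_pos: [521.6, -45.0, -19.4]
ft_force: [-0.0, 0.7, 0.0]
ee_pos: [521.6, -45.0, -21.0]
ft_force: [0.1, -0.6, 0.6]
10 11 x [508. 583.] y [-120.  -23.]
18 14 x [512. 535.] y [-95.   7.]
26 14 x [511. 535.] y [-98.   4.]
34 11 x [518. 536.] y [-96.   5.]
42 7 x [522. 535.] y [-97.   2.]
50 8 x [508. 534.] y [-97. -16.]
58 7 x [512. 528.] y [-99. -88.]
66 5 x [513. 527.] y [-94. -88.]
82 3 x [520. 526.] y [-93. -93.]
90 8 x [524. 557.] y [-103.   33.]
98 37 x [505. 559.] y [-118.   36.]
106 38 x [535. 559.] y [-125.   30.]
114 102 x [513. 559.] y [-123.   40.]
```

```bash
for i in 1; do :; done
python3 -m inch '[{"tx":0,"ty":0,"tz":0.15,"ax":0,"ay":0,"az":0,"jaw":1},{"tx":0,"ty":0,"tz":0,"ax":0,"ay":0,"az":0,"jaw":1}]'|grep -E 'pos|force'
python3 -m inch '[{"tx":0,"ty":0,"tz":0.1,"ax":0,"ay":0,"az":0,"jaw":1},{"tx":0,"ty":0,"tz":0,"ax":0,"ay":0,"az":0,"jaw":1}]'|grep -E 'pos|force'
```

```text
ee_pos: [521.6, -45.0, -22.5]
ft_force: [-0.6, 0.4, 0.1]
ee_pos: [521.6, -45.0, -23.4]
ft_force: [-0.3, -0.5, -0.0]
```

```bash
python3 -m inch '[{"tx":0,"ty":0,"tz":0.1,"ax":0,"ay":0,"az":0,"jaw":1},{"tx":0,"ty":0,"tz":0,"ax":0,"ay":0,"az":0,"jaw":1}]'|grep -E 'pos|force'
python3 -m inch '[{"tx":0,"ty":0,"tz":0.1,"ax":0,"ay":0,"az":0,"jaw":1},{"tx":0,"ty":0,"tz":0,"ax":0,"ay":0,"az":0,"jaw":1}]'|grep -E 't:|pos|force'
```

```text
ee_pos: [521.6, -45.0, -24.4]
ft_force: [-0.6, -0.3, -0.2]
t: 15.95
ee_pos: [521.6, -45.0, -25.4]
ft_force: [0.1, -0.4, -1.4]
```

```bash
python3 -m inch '[{"tx":0,"ty":0,"tz":0.1,"ax":0,"ay":0,"az":0,"jaw":1},{"tx":0,"ty":0,"tz":0,"ax":0,"ay":0,"az":0,"jaw":0.6}]'|grep -E 't:|pos|force'
python3 -m inch '[{"tx":0,"ty":0,"tz":0,"ax":0,"ay":0,"az":0,"jaw":0.3},{"tx":0,"ty":0,"tz":0,"ax":0,"ay":0,"az":0,"jaw":0.3},{"tx":0,"ty":0,"tz":0,"ax":0,"ay":0,"az":0,"jaw":0.3},{"tx":0,"ty":0,"tz":0,"ax":0,"ay":0,"az":0,"jaw":0.3},{"tx":0,"ty":0,"tz":0,"ax":0,"ay":0,"az":0,"jaw":0.3},{"tx":0,"ty":0,"tz":0,"ax":0,"ay":0,"az":0,"jaw":0.3}]'
```

```text
t: 16.2
ee_pos: [521.6, -45.0, -26.4]
ft_force: [-0.8, 0.4, 0.1]
t: 16.95
ee_pos: [521.7, -45.0, -26.3]
orientation: [2.125, -2.313, -0.001]
ft_force: [0.2, -0.5, 0.3]
width: 43.4
```

```bash
python3 -m inch '[{"tx":0,"ty":0,"tz":-0.5,"ax":0,"ay":0,"az":0,"jaw":0.3},{"tx":0,"ty":0,"tz":-2,"ax":0,"ay":0,"az":0,"jaw":0.3},{"tx":0,"ty":0,"tz":-4,"ax":0,"ay":0,"az":0,"jaw":0.3},{"tx":0,"ty":0,"tz":-5,"ax":0,"ay":0,"az":0,"jaw":0.3},{"tx":0,"ty":0,"tz":-5,"ax":0,"ay":0,"az":0,"jaw":0.3},{"tx":0,"ty":0,"tz":-4,"ax":0,"ay":0,"az":0,"jaw":0.3},{"tx":0,"ty":0,"tz":0,"ax":0,"ay":0,"az":0,"jaw":0.3},{"tx":0,"ty":0,"tz":0,"ax":0,"ay":0,"az":0,"jaw":0.3}]'; python3 s.py
python3 - <<'E'
from h import *
for n in ['scene','top']:
    im,d=viewer.get_image(n); L=masks_of(n,'plate5_center'); 
    for o in L:
        p,uv=cloud(n,d,o['pixels']); print(n,round(o['score'],2),o['location'],np.median(p,0).round(),np.percentile(p[:,2],[5,95]).round())
    np.save(n+'_d2.npy',d); cv2.imwrite(f'pics/{n}2.png',im[:,:,::-1])
E
```

```text
t: 17.95
ee_pos: [521.0, -44.9, 177.9]
orientation: [2.125, -2.312, -0.002]
ft_force: [-0.1, -1.1, -1.2]
width: 43.3
t 17.95 q [-0.1087, 0.287, 1.8609, -0.0001, 0.9958, 1.5467] p [520.98, -44.89, 177.91] f [-0.1, -1.1, -1.2] w 43.3
[[-0.084, -0.996, -0.002], [-0.996, 0.084, 0.0], [0.0, 0.002, -1.0]]
scene 0.97 [386.7, 192.5] [200. 324.  10.] [ 1. 15.]
scene 0.77 [211.9, 163.8] [565. -56. 215.] [ 10. 219.]
scene 0.61 [231.8, 282.8] [722. 133.  11.] [-1. 14.]
top 0.73 [158.1, 292.4] [202. 330.  12.] [ 0. 18.]
top 0.62 [228.4, 126.2] [714. 116.  11.] [-1. 18.]
top 0.6 [289.2, 198.3] [472. -55. 216.] [214. 221.]
```

```bash
python3 -m inch '[{"tx":0,"ty":0,"tz":-2,"ax":8,"ay":0,"az":0,"jaw":0.3},{"tx":0,"ty":0,"tz":-2,"ax":8,"ay":0,"az":0,"jaw":0.3},{"tx":0,"ty":0,"tz":-2,"ax":8,"ay":0,"az":0,"jaw":0.3},{"tx":0,"ty":0,"tz":0,"ax":8,"ay":0,"az":0,"jaw":0.3},{"tx":0,"ty":0,"tz":0,"ax":8,"ay":0,"az":0,"jaw":0.3},{"tx":0,"ty":0,"tz":0,"ax":8,"ay":0,"az":0,"jaw":0.3},{"tx":0,"ty":0,"tz":0,"ax":8,"ay":0,"az":0,"jaw":0.3},{"tx":0,"ty":0,"tz":0,"ax":8,"ay":0,"az":0,"jaw":0.3},{"tx":0,"ty":0,"tz":0,"ax":8,"ay":0,"az":0,"jaw":0.3},{"tx":0,"ty":0,"tz":0,"ax":8,"ay":0,"az":0,"jaw":0.3},{"tx":0,"ty":0,"tz":0,"ax":8,"ay":0,"az":0,"jaw":0.3},{"tx":0,"ty":0,"tz":0,"ax":8,"ay":0,"az":0,"jaw":0.3}]'; python3 s.py; python3 go.py 13.8 71 509 100 210
```

```text
t: 19.65
ee_pos: [500.0, 35.2, 218.9]
orientation: [-1.665, 1.669, -0.571]
ft_force: [0.0, 1.3, -0.6]
width: 43.4
t 19.65 q [-0.1379, 0.0168, 2.4612, 2.0863, 0.3106, -0.5543] p [500.01, 35.25, 218.92] f [0.0, 1.3, -0.6] w 43.4
[[0.072, -0.674, 0.735], [-0.983, 0.077, 0.166], [-0.168, -0.735, -0.657]]
shift [-6.151  0.545  2.325] turn [ 21.9   -3.39 -13.28] shift if turned first [-6.074  0.056  2.576]
```

```bash
python3 -m inch '[{"tx":0,"ty":0,"tz":0,"ax":5.5,"ay":-0.8,"az":-3.3,"jaw":0.3},{"tx":0,"ty":0,"tz":0,"ax":5.5,"ay":-0.8,"az":-3.3,"jaw":0.3},{"tx":0,"ty":0,"tz":0,"ax":5.5,"ay":-0.8,"az":-3.3,"jaw":0.3},{"tx":0,"ty":0,"tz":0,"ax":5.5,"ay":-0.8,"az":-3.3,"jaw":0.3},{"tx":0,"ty":0,"tz":0,"ax":0,"ay":0,"az":0,"jaw":0.3},{"tx":0,"ty":0,"tz":0,"ax":0,"ay":0,"az":0,"jaw":0.3}]'; python3 s.py; python3 go.py 13.8 71 509 100 230
```

```text
t: 20.4
ee_pos: [522.6, 36.3, 222.0]
orientation: [-1.601, 1.287, -0.819]
ft_force: [-0.4, 0.5, -0.6]
width: 43.3
t 20.4 q [-0.2629, 0.3421, 2.5813, 2.5608, 0.9961, -1.4011] p [522.57, 36.27, 221.99] f [-0.4, 0.5, -0.6] w 43.3
[[0.24, -0.376, 0.895], [-0.97, -0.057, 0.236], [-0.038, -0.925, -0.379]]
shift [-6.538 -0.592 -0.013] turn [ 3.28  0.85 -2.01] shift if turned first [-6.513 -0.823 -0.069]
```

```bash
python3 go.py 13.8 80 534.2 243.1 200
python3 - <<'E'
from kin import *; from go import tool
x=np.load('kin.npy'); lo=np.array([-3,-.9,.09,-1.31,.11,-2.54]);hi=np.array([3,2.11,2.58,4.45,2.69,2.54])
for tilt,P in [(80,[500,160,215]),(80,[534.2,243.1,200]),(80,[540,245,90]),(71,[520,240,85])]:
    R=tool(13.8,tilt); g=lambda q:np.r_[fk(x,q)[0]-P,200*(fk(x,q)[1]-R).ravel()]
    r=least_squares(g,[-.26,.34,2.57,2.56,1,-1.4],bounds=(lo,hi)); print(tilt,P,np.sqrt(2*r.cost).round(2),r.x.round(2).tolist())
E
```

```text
shift [-19.701   0.42    6.758] turn [12.27  0.69 -2.07] shift if turned first [-19.809   1.113   6.353]
80 [500, 160, 215] 30.38 [0.44, 0.73, 2.58, 3.37, 1.56, -1.54]
80 [534.2, 243.1, 200] 0.0 [0.62, 0.71, 2.49, 3.52, 1.45, -1.55]
80 [540, 245, 90] 0.0 [0.62, 1.06, 2.4, 3.51, 1.69, -1.45]
71 [520, 240, 85] 0.0 [0.63, 0.93, 2.45, 3.51, 1.46, -1.48]
```

```bash
python3 -m inch '[{"tx":-2.2,"ty":0.05,"tz":0.75,"ax":0,"ay":0,"az":0,"jaw":0.3},{"tx":-2.2,"ty":0.05,"tz":0.75,"ax":0,"ay":0,"az":0,"jaw":0.3},{"tx":-2.2,"ty":0.05,"tz":0.75,"ax":0,"ay":0,"az":0,"jaw":0.3},{"tx":-2.2,"ty":0.05,"tz":0.75,"ax":0,"ay":0,"az":0,"jaw":0.3},{"tx":-2.2,"ty":0.05,"tz":0.75,"ax":0,"ay":0,"az":0,"jaw":0.3},{"tx":-2.2,"ty":0.05,"tz":0.75,"ax":0,"ay":0,"az":0,"jaw":0.3},{"tx":-2.2,"ty":0.05,"tz":0.75,"ax":0,"ay":0,"az":0,"jaw":0.3},{"tx":-2.2,"ty":0.05,"tz":0.75,"ax":0,"ay":0,"az":0,"jaw":0.3},{"tx":-2.1,"ty":0.05,"tz":0.75,"ax":0,"ay":0,"az":0,"jaw":0.3},{"tx":0,"ty":0,"tz":0,"ax":6,"ay":0,"az":0,"jaw":0.3},{"tx":0,"ty":0,"tz":0,"ax":6,"ay":0,"az":0,"jaw":0.3},{"tx":0,"ty":0,"tz":0,"ax":0,"ay":0,"az":0,"jaw":0.3}]'; python3 s.py; python3 go.py 13.8 80 534.2 243.1 200
```

```text
t: 21.9
ee_pos: [535.9, 243.4, 197.9]
orientation: [-1.441, 1.16, -0.919]
ft_force: [0.1, 0.3, -1.4]
width: 43.3
t 21.9 q [0.6079, 0.7066, 2.4913, 3.4944, 1.4399, -1.5139] p [535.9, 243.39, 197.88] f [0.1, 0.3, -1.4] w 43.3
[[0.243, -0.186, 0.952], [-0.969, -0.01, 0.245], [-0.037, -0.982, -0.183]]
shift [-0.02  -0.177 -0.208] turn [ 0.54  0.62 -2.01] shift if turned first [-0.012 -0.179 -0.207]
```

```bash
python3 -m inch '[{"tx":0,"ty":-0.18,"tz":-0.2,"ax":0.5,"ay":0.6,"az":-2,"jaw":0.3},{"tx":0,"ty":0,"tz":0,"ax":0,"ay":0,"az":0,"jaw":0.3},{"tx":0,"ty":0,"tz":0,"ax":0,"ay":0,"az":0,"jaw":0.3}]' >/dev/null; python3 s.py
cat > meas.py <<'E'
from h import *
import sys
o=get_obs(); R=cv2.Rodrigues(np.array(o['orientation'],float))[0]; C=o['ee_pos']-32.3*R[:,2]
yaw=np.radians(13.8);S=np.array([[np.cos(yaw),np.sin(yaw),0],[-np.sin(yaw),np.cos(yaw),0],[0,0,1]])
print('pred C stand',(S@C-[586,108.7,10]).round(1),'ends',[(S@(C+s*83*R[:,1])-[586,108.7,10]).round(1).tolist() for s in(1,-1)])
for n in ['scene','top']:
    im,d=viewer.get_image(n); cv2.imwrite(f'pics/{n}_{sys.argv[1]}.png',im[:,:,::-1]); np.save(f'{n}_{sys.argv[1]}.npy',d)
    p,uv=cloud(n,d); q=(p-C)@R  # tool axes about predicted centre
    m=(np.abs(q[:,0])<40)&(np.abs(q[:,1])<105)&(np.abs(q[:,2])<25)
    for a,b in [(-105,-60),(-60,-25),(-25,25),(25,60),(60,105)]:
        k=m&(q[:,1]>=a)&(q[:,1]<b)&(np.abs(q[:,0])<26)
        if k.sum()>5: print(n,(a,b),k.sum(),'x',np.percentile(q[k][:,0],[5,95]).round(1),'y',np.percentile(q[k][:,1],[1,99]).round(1),'z',np.percentile(q[k][:,2],[10,50,90]).round(1))
E
python3 meas.py a
python3 - <<'E'
import cv2
a=cv2.imread('pics/scene_a.png')[120:300,240:400]; cv2.imwrite('pics/v9.png',cv2.resize(a,None,fx=3.3,fy=3.3,interpolation=cv2.INTER_CUBIC))
E
```

```text
t 22.27 q [0.6218, 0.7028, 2.4917, 3.5208, 1.4542, -1.5488] p [535.74, 242.51, 205.03] f [-0.2, 0.7, -0.3] w 43.6
[[0.237, -0.161, 0.958], [-0.971, -0.037, 0.234], [-0.002, -0.986, -0.165]]
pred C stand [-39.7  -0.9 200.4] ends [[-53.4, -0.8, 118.5], [-26.0, -1.1, 282.2]]
scene (-105, -60) 136 x [-18.8  20.2] y [-87.1 -62.5] z [-5.8  0.9  4.7]
scene (-60, -25) 109 x [-18.6  19.6] y [-58.8 -27.5] z [-4.8  2.6  4.8]
scene (-25, 25) 208 x [-23.9  20.6] y [-23.4  23.2] z [-7.7  0.2  4.5]
scene (25, 60) 81 x [-18.4  19. ] y [30. 57.] z [-3.7  2.6  4.9]
scene (60, 105) 66 x [-16.4  18.8] y [60.3 81.6] z [-3.8  2.1  4.8]
top (-105, -60) 114 x [-19.9  22.2] y [-90.5 -60.6] z [-6.3 -1.7  4.1]
top (-60, -25) 77 x [-17.8  22.2] y [-59.  -25.1] z [-6.8 -4.7  0.4]
top (-25, 25) 132 x [-23.1  23.6] y [-24.5  18.4] z [-15.2  -5.2  -0.5]
top (25, 60) 46 x [-20.1  12.3] y [28.7 57.5] z [-6.8 -4.3 -0.4]
top (60, 105) 35 x [-17.3   9.1] y [65.5 79.8] z [-6.6 -4.6 -1. ]
```

View pics/v9.png

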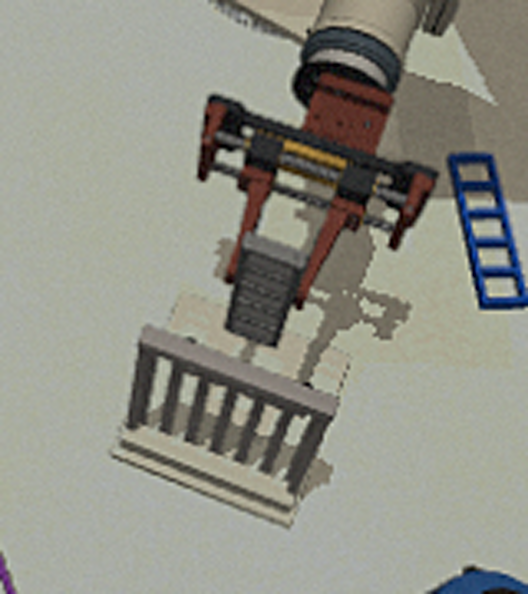

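```bash
python3 -m inch '[{"tx":-0.1,"ty":-0.13,"tz":0.79,"ax":0,"ay":0,"az":0,"jaw":0.3},{"tx":0,"ty":1,"tz":0.165,"ax":0,"ay":0,"az":0,"jaw":0.3},{"tx":0,"ty":2,"tz":0.33,"ax":0,"ay":0,"az":0,"jaw":0.3},{"tx":0,"ty":2,"tz":0.33,"ax":0,"ay":0,"az":0,"jaw":0.3},{"tx":0,"ty":2,"tz":0.33,"ax":0,"ay":0,"az":0,"jaw":0.3},{"tx":0,"ty":2,"tz":0.33,"ax":0,"ay":0,"az":0,"jaw":0.3},{"tx":0,"ty":1,"tz":0.17,"ax":0,"ay":0,"az":0,"jaw":0.3},{"tx":0,"ty":0,"tz":0,"ax":0,"ay":0,"az":0,"jaw":0.3},{"tx":0,"ty":0,"tz":0,"ax":0,"ay":0,"az":0,"jaw":0.3}]'; python3 meas.py b | head -1
python3 - <<'E'
import cv2
a=cv2.imread('pics/top_b.png')[150:250,130:240]; cv2.imwrite('pics/v10.png',cv2.convertScaleAbs(cv2.resize(a,None,fx=5,fy=5,interpolation=cv2.INTER_CUBIC),alpha=1.8))
E
```

```text
t: 23.5
ee_pos: [542.5, 245.0, 102.0]
orientation: [-1.448, 1.137, -0.96]
ft_force: [0.8, -0.1, -0.4]
width: 43.4
pred C stand [-32.6  -0.1  97.4] ends [[-46.4, -0.1, 15.6], [-18.7, -0.2, 179.2]]
```

View pics/v10.png

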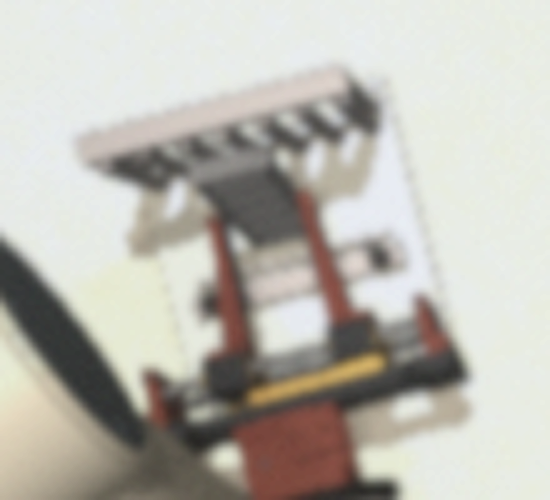

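```bash
python3 -m inch '[{"tx":0,"ty":0.5,"tz":0.08,"ax":0,"ay":0,"az":0,"jaw":0.3},{"tx":0,"ty":0.5,"tz":0.08,"ax":0,"ay":0,"az":0,"jaw":0.3},{"tx":0,"ty":0,"tz":0,"ax":0,"ay":0,"az":0,"jaw":0.3},{"tx":0,"ty":0,"tz":0,"ax":0,"ay":0,"az":0,"jaw":0.3}]'|grep -E 'pos|force'
python3 -m inch '[{"tx":0,"ty":0.15,"tz":0.02,"ax":0,"ay":0,"az":0,"jaw":0.3},{"tx":0,"ty":0,"tz":0,"ax":0,"ay":0,"az":0,"jaw":0.3}]'|grep -E 'pos|force'
python3 -m inch '[{"tx":0,"ty":0.1,"tz":0.02,"ax":0,"ay":0,"az":0,"jaw":0.3},{"tx":0,"ty":0,"tz":0,"ax":0,"ay":0,"az":0,"jaw":0.3}]'|grep -E 'pos|force'
python3 - <<'E'
from h import *
exec(open('meas.py').read().split('for n in')[0].replace('import sys',''))
E
```

```text
ee_pos: [542.4, 245.0, 91.4]
ft_force: [0.1, 0.8, -1.0]
ee_pos: [542.4, 245.1, 89.9]
ft_force: [-0.2, -0.1, -1.7]
ee_pos: [542.4, 245.1, 88.9]
ft_force: [-0.4, 0.4, -0.7]
pred C stand [-32.6  -0.   84.3] ends [[-46.5, 0.0, 2.5], [-18.7, -0.1, 166.2]]
```

```bash
python3 -m inch '[{"tx":0,"ty":0.08,"tz":0.01,"ax":0,"ay":0,"az":0,"jaw":0.3},{"tx":0,"ty":0,"tz":0,"ax":0,"ay":0,"az":0,"jaw":0.3}]'|grep -E 'pos|force'
python3 -m inch '[{"tx":0,"ty":0.05,"tz":0.01,"ax":0,"ay":0,"az":0,"jaw":0.3},{"tx":0,"ty":0,"tz":0,"ax":0,"ay":0,"az":0,"jaw":0.3}]'|grep -E 'pos|force'
python3 -m inch '[{"tx":0,"ty":0.05,"tz":0.01,"ax":0,"ay":0,"az":0,"jaw":0.3},{"tx":0,"ty":0,"tz":0,"ax":0,"ay":0,"az":0,"jaw":0.3}]'|grep -E 'pos|force'
```

```text
ee_pos: [542.4, 245.0, 88.1]
ft_force: [-0.2, -0.1, -1.1]
ee_pos: [542.4, 245.1, 87.6]
ft_force: [0.7, 0.1, -0.4]
ee_pos: [542.4, 245.1, 87.1]
ft_force: [0.7, 0.1, -1.0]
```

```bash
python3 -m inch '[{"tx":0,"ty":0.06,"tz":0.01,"ax":0,"ay":0,"az":0,"jaw":0.3},{"tx":0,"ty":0,"tz":0,"ax":0,"ay":0,"az":0,"jaw":0.3}]'|grep -E 'pos|force'
python3 -m inch '[{"tx":0,"ty":0.06,"tz":0.01,"ax":0,"ay":0,"az":0,"jaw":0.3},{"tx":0,"ty":0,"tz":0,"ax":0,"ay":0,"az":0,"jaw":0.3}]'|grep -E 'pos|force'
python3 -m inch '[{"tx":0,"ty":0.06,"tz":0.01,"ax":0,"ay":0,"az":0,"jaw":0.3},{"tx":0,"ty":0,"tz":0,"ax":0,"ay":0,"az":0,"jaw":0.3}]'|grep -E 'pos|force'
```

```text
ee_pos: [542.4, 245.1, 86.5]
ft_force: [0.1, -0.6, 0.2]
ee_pos: [542.4, 245.0, 86.0]
ft_force: [0.4, 0.8, 0.1]
ee_pos: [542.6, 245.1, 85.9]
ft_force: [-0.7, 0.7, 3.0]
```

```bash
cat > f.py <<'E'
from h import *
o=get_obs(); R=cv2.Rodrigues(np.array(o['orientation'],float))[0]; C=o['ee_pos']-32.3*R[:,2]
yaw=np.radians(13.8);S=np.array([[np.cos(yaw),np.sin(yaw),0],[-np.sin(yaw),np.cos(yaw),0],[0,0,1]])
E=[(S@(C+s*R[:,1])-[586,108.7,10]).round(1).tolist() for s in(81.6,-84.4)]
print('t',round(float(o['t']),2),'foot',E[0],'top',E[1],'Fstand',(S@o['ft_force']).round(1),'lean',np.degrees(np.arcsin(-R[2,2])).round(1),'w',round(float(o['width']),1))
E
python3 -m inch '[{"tx":0,"ty":-0.07,"tz":-0.01,"ax":0,"ay":0,"az":0,"jaw":0.3},{"tx":0,"ty":0.05,"tz":-0.3,"ax":0,"ay":0,"az":0,"jaw":0.3},{"tx":0,"ty":0.05,"tz":-0.3,"ax":0,"ay":0,"az":0,"jaw":0.3},{"tx":0,"ty":0.03,"tz":-0.2,"ax":0,"ay":0,"az":0,"jaw":0.3},{"tx":0,"ty":0,"tz":0,"ax":0,"ay":0,"az":0,"jaw":0.3}]'>/dev/null; python3 f.py
python3 -m inch '[{"tx":0,"ty":0.016,"tz":-0.1,"ax":0,"ay":0,"az":0,"jaw":0.3},{"tx":0,"ty":0.016,"tz":-0.1,"ax":0,"ay":0,"az":0,"jaw":0.3},{"tx":0,"ty":0,"tz":0,"ax":0,"ay":0,"az":0,"jaw":0.3}]'>/dev/null; python3 f.py
```

```text
t 26.73 foot [-54.6, 0.1, 1.0] top [-26.8, -0.0, 164.6] Fstand [ 0.2 -0.9  0.2] lean 9.6 w 43.3
t 27.1 foot [-56.5, 0.0, 1.0] top [-28.7, -0.1, 164.6] Fstand [0.  0.8 0.7] lean 9.6 w 43.3
```

```bash
python3 -m inch '[{"tx":0,"ty":0.006,"tz":-0.1,"ax":0,"ay":0,"az":0,"jaw":0.3},{"tx":0,"ty":0,"tz":0,"ax":0,"ay":0,"az":0,"jaw":0.3}]'>/dev/null; python3 f.py
python3 -m inch '[{"tx":0,"ty":0.016,"tz":-0.1,"ax":0,"ay":0,"az":0,"jaw":0.3},{"tx":0,"ty":0,"tz":0,"ax":0,"ay":0,"az":0,"jaw":0.3}]'>/dev/null; python3 f.py
python3 -m inch '[{"tx":0,"ty":0.016,"tz":-0.07,"ax":0,"ay":0,"az":0,"jaw":0.3},{"tx":0,"ty":0,"tz":0,"ax":0,"ay":0,"az":0,"jaw":0.3}]'>/dev/null; python3 f.py
python3 -m inch '[{"tx":0,"ty":0.01,"tz":-0.07,"ax":0,"ay":0,"az":0,"jaw":0.3},{"tx":0,"ty":0,"tz":0,"ax":0,"ay":0,"az":0,"jaw":0.3}]'>/dev/null; python3 f.py
```

```text
t 27.35 foot [-57.6, -0.0, 1.0] top [-29.7, -0.1, 164.6] Fstand [ 0.5  0.3 -1.1] lean 9.7 w 42.9
t 27.6 foot [-58.5, 0.0, 1.1] top [-30.7, -0.1, 164.7] Fstand [-0.7 -0.1 -1.1] lean 9.7 w 43.5
t 27.85 foot [-59.2, 0.0, 1.1] top [-31.4, -0.1, 164.8] Fstand [ 0.3  0.2 -1. ] lean 9.6 w 43.3
t 28.1 foot [-59.8, 0.1, 1.2] top [-32.1, -0.0, 164.8] Fstand [-0.3  0.5 -0.8] lean 9.6 w 43.0
```

```bash
python3 -m inch '[{"tx":0,"ty":0.016,"tz":-0.07,"ax":0,"ay":0,"az":0,"jaw":0.3},{"tx":0,"ty":0,"tz":0,"ax":0,"ay":0,"az":0,"jaw":0.3}]'>/dev/null; python3 f.py
python3 -m inch '[{"tx":0,"ty":0.016,"tz":-0.07,"ax":0,"ay":0,"az":0,"jaw":0.3},{"tx":0,"ty":0,"tz":0,"ax":0,"ay":0,"az":0,"jaw":0.3}]'>/dev/null; python3 f.py
python3 -m inch '[{"tx":0,"ty":0.016,"tz":-0.07,"ax":0,"ay":0,"az":0,"jaw":0.3},{"tx":0,"ty":0,"tz":0,"ax":0,"ay":0,"az":0,"jaw":0.3}]'>/dev/null; python3 f.py
```

```text
t 28.35 foot [-60.5, 0.0, 1.2] top [-32.8, -0.1, 164.9] Fstand [ 0.7  0.3 -0.1] lean 9.6 w 43.5
t 28.6 foot [-61.2, 0.0, 1.2] top [-33.5, -0.1, 164.9] Fstand [1.2 0.7 0.2] lean 9.6 w 43.4
t 28.85 foot [-61.9, 0.1, 1.2] top [-34.2, -0.1, 164.8] Fstand [ 3.1 -0.4 -0.5] lean 9.6 w 42.9
```

```bash
python3 -m inch '[{"tx":0,"ty":0.016,"tz":-0.07,"ax":0,"ay":0,"az":0,"jaw":0.3},{"tx":0,"ty":0,"tz":0,"ax":0,"ay":0,"az":0,"jaw":0.3}]'>/dev/null; python3 f.py
```

```text
t 29.1 foot [-62.6, 0.0, 1.1] top [-34.9, -0.1, 164.8] Fstand [ 3.1 -0.3  0.9] lean 9.6 w 43.4
```

```bash
python3 -m inch '[{"tx":0,"ty":0.1,"tz":0.283,"ax":-2,"ay":0,"az":0,"jaw":0.3},{"tx":0,"ty":0.1,"tz":0.283,"ax":-2,"ay":0,"az":0,"jaw":0.3},{"tx":0,"ty":0,"tz":0,"ax":0,"ay":0,"az":0,"jaw":0.3}]'>/dev/null; python3 f.py
python3 -m inch '[{"tx":0,"ty":0.1,"tz":0.283,"ax":-2,"ay":0,"az":0,"jaw":0.3},{"tx":0,"ty":0.1,"tz":0.283,"ax":-2,"ay":0,"az":0,"jaw":0.3},{"tx":0,"ty":0,"tz":0,"ax":0,"ay":0,"az":0,"jaw":0.3},{"tx":0,"ty":0,"tz":0,"ax":0,"ay":0,"az":0,"jaw":0.3}]'>/dev/null; python3 f.py
```

```text
t 29.48 foot [-62.3, 0.1, 2.0] top [-23.3, -0.2, 163.4] Fstand [2.8 0.1 0.6] lean 13.6 w 43.1
t 29.98 foot [-62.2, 0.1, 2.0] top [-12.3, -0.1, 160.3] Fstand [2.2 0.8 4.3] lean 17.5 w 43.1
```

```bash
python3 -m inch '[{"tx":0,"ty":0.01,"tz":0.13,"ax":-1,"ay":0,"az":0,"jaw":0.3},{"tx":0,"ty":0,"tz":0,"ax":0,"ay":0,"az":0,"jaw":0.3}]'>/dev/null; python3 f.py
python3 -m inch '[{"tx":0,"ty":0.025,"tz":0.07,"ax":-0.5,"ay":0,"az":0,"jaw":0.3},{"tx":0,"ty":0,"tz":0,"ax":0,"ay":0,"az":0,"jaw":0.3}]'>/dev/null; python3 f.py
python3 -m inch '[{"tx":0,"ty":0.025,"tz":0.07,"ax":-0.5,"ay":0,"az":0,"jaw":0.3},{"tx":0,"ty":0,"tz":0,"ax":0,"ay":0,"az":0,"jaw":0.3}]'>/dev/null; python3 f.py
```

```text
t 30.23 foot [-62.4, 0.1, 2.2] top [-9.4, -0.1, 159.6] Fstand [3.6 0.8 3.2] lean 18.6 w 43.3
t 30.48 foot [-62.4, 0.1, 2.3] top [-8.1, -0.1, 159.1] Fstand [3.4 1.1 3.1] lean 19.1 w 43.2
t 30.73 foot [-62.5, 0.1, 2.3] top [-6.7, -0.1, 158.7] Fstand [3.  0.2 2.7] lean 19.6 w 43.0
```

```bash
python3 -m inch '[{"tx":0,"ty":0.025,"tz":0.07,"ax":-0.5,"ay":0,"az":0,"jaw":0.3},{"tx":0,"ty":0,"tz":0,"ax":0,"ay":0,"az":0,"jaw":0.3}]'>/dev/null; python3 f.py
python3 -m inch '[{"tx":0,"ty":0.025,"tz":0.07,"ax":-0.5,"ay":0,"az":0,"jaw":0.3},{"tx":0,"ty":0,"tz":0,"ax":0,"ay":0,"az":0,"jaw":0.3}]'>/dev/null; python3 f.py
python3 meas.py c
python3 - <<'E'
import cv2
a=cv2.imread('pics/scene_c.png')[190:290,260:360]; cv2.imwrite('pics/v11.png',cv2.resize(a,None,fx=6,fy=6,interpolation=cv2.INTER_CUBIC))
E
```

```text
t 30.98 foot [-62.5, 0.0, 2.4] top [-5.3, -0.1, 158.2] Fstand [4.1 0.9 3.1] lean 20.1 w 43.2
t 31.23 foot [-62.6, 0.1, 2.5] top [-4.0, -0.1, 157.8] Fstand [0.8 0.6 4.4] lean 20.6 w 43.2
pred C stand [-33.8  -0.   78.8] ends [[-63.1, 0.1, 1.2], [-4.5, -0.1, 156.5]]
scene (-105, -60) 125 x [-22.5  22.4] y [-104.9  -61.6] z [-8.8  7.6 17.3]
scene (-60, -25) 36 x [-24.5  23.7] y [-59.6 -37.5] z [19.5 22.  24.4]
scene (-25, 25) 18 x [-25.1  24.5] y [-12.2  17.7] z [-23.8 -20.1   4.1]
scene (25, 60) 17 x [-12.5  17.9] y [27.2 45.9] z [2.4 4.5 5.8]
scene (60, 105) 72 x [-13.4  18.8] y [64.6 83.6] z [ 5.9 13.6 22.5]
top (-105, -60) 154 x [-21.4  22.8] y [-104.6  -62.6] z [-9.6 -1.3  3.9]
top (-60, -25) 98 x [-18.9  22.7] y [-59.6 -25.3] z [-9.1 -5.3  3.5]
top (-25, 25) 155 x [-22.5  22.4] y [-24.3  18.1] z [-12.6  -5.4   2.9]
top (25, 60) 59 x [-19.7  12.9] y [27.2 57.6] z [-5.5 -2.9  4.1]
top (60, 105) 149 x [-22.9  24.1] y [66.5 95.5] z [-22.2 -13.8   4.7]
```

View pics/v11.png

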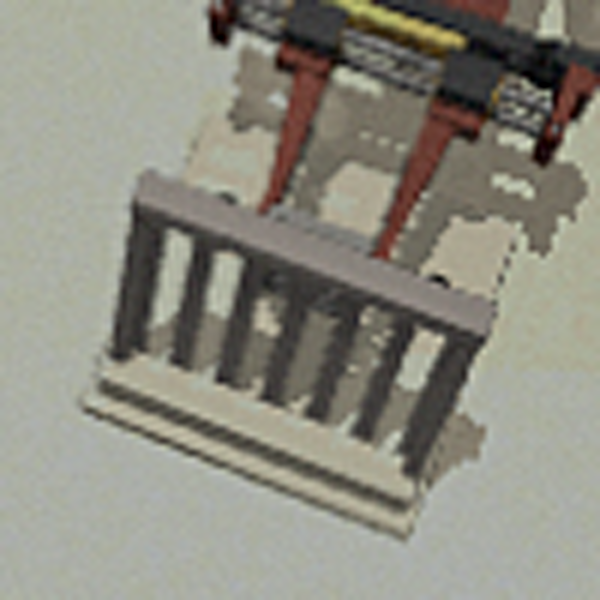

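```bash
python3 -m inch '[{"tx":0,"ty":0,"tz":0,"ax":0,"ay":0,"az":0,"jaw":0.52},{"tx":0,"ty":0,"tz":0,"ax":0,"ay":0,"az":0,"jaw":0.56},{"tx":0,"ty":0,"tz":0,"ax":0,"ay":0,"az":0,"jaw":0.7},{"tx":0,"ty":0,"tz":0,"ax":0,"ay":0,"az":0,"jaw":0.8},{"tx":0,"ty":0,"tz":0,"ax":0,"ay":0,"az":0,"jaw":0.8}]'; python3 f.py
python3 -m inch '[{"tx":0,"ty":0,"tz":-0.5,"ax":0,"ay":0,"az":0,"jaw":0.8},{"tx":0,"ty":0,"tz":-1.5,"ax":0,"ay":0,"az":0,"jaw":0.8},{"tx":0,"ty":0,"tz":-2,"ax":0,"ay":0,"az":0,"jaw":0.8},{"tx":0,"ty":0,"tz":-2,"ax":0,"ay":0,"az":0,"jaw":0.8},{"tx":0,"ty":0,"tz":-2,"ax":0,"ay":0,"az":0,"jaw":0.8},{"tx":0,"ty":0,"tz":0,"ax":0,"ay":0,"az":0,"jaw":0.8}]'; python3 f.py
```

```text
t: 31.95
ee_pos: [539.7, 244.4, 77.1]
orientation: [-1.601, 1.257, -0.869]
ft_force: [1.3, -0.1, -0.5]
width: 69.7
t 31.95 foot [-62.6, -0.0, 2.2] top [-4.1, -0.2, 157.5] Fstand [ 1.3 -0.4 -0.5] lean 20.7 w 69.7
t: 32.7
ee_pos: [465.3, 226.7, 105.5]
orientation: [-1.604, 1.256, -0.868]
ft_force: [0.4, 0.7, -0.8]
width: 70.3
t 32.7 foot [-139.2, 0.4, 30.6] top [-80.4, 0.5, 185.8] Fstand [ 0.6  0.6 -0.8] lean 20.7 w 70.3
```

Run:
```python
from h import *
yaw=np.radians(13.8);S=np.array([[np.cos(yaw),np.sin(yaw),0],[-np.sin(yaw),np.cos(yaw),0],[0,0,1]])
out=[]
for n in ['scene','top']:
    im,d=viewer.get_image(n)
    a=im[190:290,260:360] if n=='scene' else cv2.convertScaleAbs(im[150:250,130:230],alpha=1.8)
    out.append(cv2.resize(a[:,:,::-1],(400,400),interpolation=cv2.INTER_CUBIC))
    p,uv=cloud(n,d); q=p@S.T-[586,108.7,10]; c=im[uv[:,1],uv[:,0]].astype(int).sum(1)
    m=(np.abs(q[:,1])<30)&(q[:,0]>-80)&(q[:,0]<-1)&(q[:,2]>5)&(q[:,2]<170)
    for z0 in range(10,170,25):
        k=m&(q[:,2]>=z0)&(q[:,2]<z0+25)
        if k.sum()>4: print(n,z0,k.sum(),'x',np.percentile(q[k][:,0],[10,50,90]).round(1),'y',np.percentile(q[k][:,1],[3,97]).round(1),'zmax',q[k][:,2].max().round(1))
    for th in ['wash_bottle','mixer','tube_rack','plate5_center']:
        for o in masks_of(n,th)[:4]:
            pp,_=cloud(n,d,o['pixels'])
            if len(pp): print(n,th,round(o['score'],2),np.median(pp,0).round())
cv2.imwrite('pics/v12.png',np.hstack(out))
```

```text
scene 10 7 x [-50.2 -47.1 -27.7] y [-20.1   9.7] zmax 34.4
scene 35 14 x [-46.9 -44.5 -38.6] y [-17.2  14.4] zmax 59.7
scene 135 22 x [-13.1 -10.1  -8.5] y [-21.1  16.7] zmax 160.0
scene 160 25 x [-13.3 -11.   -8.7] y [-17.4  17.9] zmax 164.2
scene wash_bottle 0.58 [ 549. -435.   97.]
scene mixer 0.62 [609. 493. 112.]
scene tube_rack 0.91 [748. -79.  45.]
scene plate5_center 0.64 [210. 332.  11.]
scene plate5_center 0.27 [543. 244.  26.]
top 10 134 x [-77.8 -69.6 -57.6] y [-26.   26.9] zmax 34.8
top 35 64 x [-54.6 -49.7 -43.4] y [-22.5  19.1] zmax 58.7
top 60 73 x [-44.8 -40.1 -33.2] y [-22.4  19.8] zmax 82.0
top 85 81 x [-35.4 -30.1 -22.4] y [-22.6  20. ] zmax 108.4
top 110 79 x [-26.  -20.3 -13.3] y [-22.8  19.5] zmax 134.7
top 135 70 x [-18.9 -10.7  -2.9] y [-22.7  21. ] zmax 160.0
top 160 41 x [-13.2  -8.7  -1.6] y [-22.6  23.4] zmax 167.4
top wash_bottle 0.8 [ 535. -436.  114.]
top mixer 0.82 [578. 477. 114.]
top tube_rack 0.9 [740. -80.  45.]
top plate5_center 0.87 [711. 108.  12.]
top plate5_center 0.82 [514. 239. 108.]
```

View pics/v12.png

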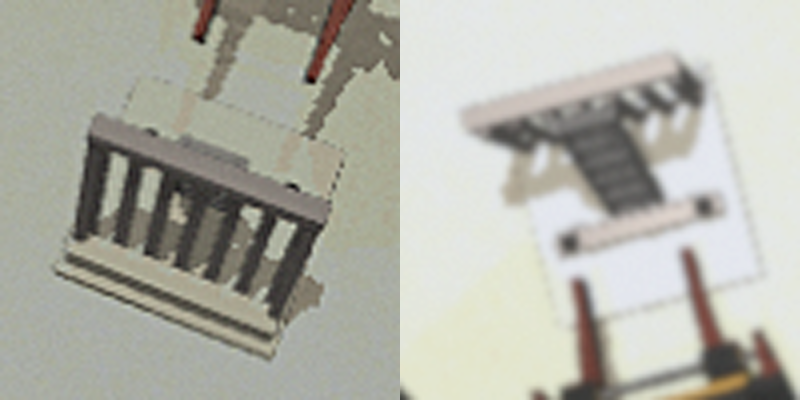

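```bash
python3 -m inch '[{"tx":0,"ty":-0.5,"tz":-1,"ax":0,"ay":0,"az":0,"jaw":0.8},{"tx":0,"ty":0,"tz":0,"ax":0,"ay":0,"az":0,"jaw":0.8},{"tx":0,"ty":0,"tz":0,"ax":0,"ay":0,"az":0,"jaw":0.8},{"tx":0,"ty":0,"tz":0,"ax":0,"ay":0,"az":0,"jaw":0.8}]'; python3 -c "
from workcell import ctrl; print(ctrl.close_job())"
```

```text
t: 33.7
ee_pos: [459.9, 225.2, 113.5]
orientation: [-1.601, 1.257, -0.87]
ft_force: [-0.9, 0.1, -0.8]
width: 70.1
the job is handed in; nothing more can be done
None
```

The five-opening plate is standing in the drain stand, released and leaning squarely. I handed the job in at about 34 s of the 64 s allowed; no verdict is reported.

**What I did:** I gripped the plate across its width, lifted it and stood it on end. I set its foot on the base by touch, then drew it back until the force rose to about 3–4 N, which I took as the strip pressed home. I then tilted the top onto the slatted wall, let go and backed off.

**Last checks:**
- **Lean:** after release, depth from the overhead camera shows the plate leaning about 21°, centred on the stand to within about 2 mm, with its top end at the wall.
- **Foot:** the plate's front face runs down to about 67 mm from the wall. That agrees with where the foot met the stop by touch (67–68 mm) and with the strip's home position judged from the pictures (63–67 mm). I could not read the strip's travel directly, so "pressed in" rests on these figures.
- **Bench things:** the bottle, mixer and tube box measured within 2 mm of their first positions. I did not re-measure the four- and six-opening plates at the end; nothing in the moves went near touching them.

**What disagreed:** the first grasp closed on nothing, because the fingers' true ends sit at least 20 mm above the reported tool point. I went down to a reported height of −26 mm and gripped the plate on the next try. I allowed for the offset from then on, and the cameras agreed with the correction to within about 1–2 mm.

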